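# Fit and load the jar carrier on the reciprocating shaker

## Robot

A 6-joint arm with a two-finger parallel gripper is mounted at the origin on the work surface. World frame = base frame: x ahead of the robot, y to its left, z up, the work surface at z = 0. Lengths are in mm, angles in rad, forces in N, time in s.
With the tool pointing down it reaches from about 250 to 775 mm from the base axis. Payload 4 kg.
Tool frame: the origin (TCP) lies on the centre line of the jaws, within the pads' length; the fingertips stand 11 mm ahead of it and the grasp point (between the pads) lies 8 mm behind it; x points along the fingers, y is the direction in which the jaws open and shut, and the axes are right-handed (so a half turn about x gives the same grasp; the last joint's range is limited). The gripper opens to 85 mm and grips with 20 to 120 N. Pads are 22 mm wide; open, the fingers measure 114 mm over their backs; the gripper's body (76 mm by 85 mm) begins 54 mm behind the grasp point. The pads swing forward as they close: fully open they stand 13 mm farther back than shut.
Start: joints at [-1.389, 0.087, 1.371, -0, 1.684, -0.103], TCP at [154.527, -527.862, 242.341] pointing down, gripper open.
Joint ranges: [-3.1, 3.1], [-0.76, 2.03], [0.27, 2.55], [-1.08, 4.22], [0.17, 2.65], [-2.57, 2.57]. Speed limits (rad/s): [2.79, 2.79, 3.14, 3.14, 3.14, 3.14].

## Interface

Orientations are given as a unit quaternion [x, y, z, w].
In Python, from cell import env gives the robot as it stands. The module is installed in compiled form; this text tells all that it offers.
- The arm moves only by the tool apply_moves, never from a script. Its argument "rows" is a list of rows, each a list of 5 numbers: the closure, from 0 (fully open) to 1 (shut), then the shift along the tool's x, y, z in mm, then the turn about the tool's x in degrees. A call has 1 to 20 rows; each row shifts and turns the pose as measured when the row begins, along the tool's axes as they then stand; what a row does not reach is not made up. A row lasts 1/10 s, in which the tool goes at most 50 mm and 8.59 degrees, less where a joint would pass 70% of its speed; a pose out of reach is approached as far as the arm can. A call with a gripper value outside its range is refused whole. The fingers move at their own pace and stop on an object; "grip_force" is the grip in N (left out, the last holds). Time passes only in rows, so rows that do not move let the fingers close. It gives the time, the measured TCP pose, the force and the opening at its end, in the units of the state.
- env.state(): the state, without advancing time (a new reading comes with each control period).
- env.read_camera(name): name is "side" or "top"; returns the picture (400x640x3 uint8, blue, green, red); there is no depth.
- env.camera_params(name): a dict with "vertical_fov" (degrees; the focal length in pixels is half the picture's height over the tangent of half this angle, whatever the lens; pixels are square), "cx", "cy" (the principal point, pixels), "camera_from_world" (4x4, takes a point from world to camera coordinates). Camera axes: x right, y down, z forward; pixel columns grow to the right and rows downward; lengths in mm; the calibration is good to about 2 mm. A picture is of the moment at which its call begins. camera_params takes no time and is no camera call.
- env.job_done(): hands the job in, once; it reports no verdict.
The state is a dict: "time": time; "joint_pos": joint angles; "qvel": joint speeds; "joint_torque": joint torques, N m; "ee_pos": TCP position; "tool_rot": TCP orientation; "force": force on the tool from outside, world axes, zero at the start; "torque": the same for the moment, N m; "finger_gap": opening from 0.0 (shut) to 1.0 (fully open).
Only numpy, scipy, OpenCV 4.12 (cv2) and the standard library are available. Lean on these libraries where they do the work, as an engineer would, in place of code of your own. Each camera call takes 0.05 s, during which the arm holds its last target. There are 200 camera calls.

## Task

Set up the shaker for a run: take out the clevis pin and lower the empty jar carrier over the two locating pins until it lies flush on the deck, draw the drive rod's clevis over the carrier's lug, and pass the pin back down through both ears and the eye until its collar rests on the upper ear. See that every sample jar on the bench stands in a nest of its own in the carrier, and then, with all jars in and the pin home, press the start button fully down; do not press it before the pin is home. Leave the other things on the bench where they are.

Things in the scene. Friction and masses are not known exactly. Their poses are not given: they have to be found in the camera images.
- deck (a point): centre of the top face of the shaker's aluminium deck (164 x 145 mm, 70 mm above the bench). Axes: x across, y towards the drive box, z up. Two steel locating pins, 10 mm thick, 22 mm high, tapered tops, stand on it at x = -76 and 76, y = 0. The white shaker (200 x 445 mm) is fixed; its drive box (170 x 140 mm, 110 mm high) is centred at y = 310 mm.
- carrier_base (a point): underside centre of the jar carrier (0.6 kg): plate 180 (x) x 190 (y) x 10 mm, 12 mm holes at x = -76 and 76, y = 0 for the deck's pins; lug at +y; six open square nests 37 mm wide at x = +-45, y = -62, 0, 62 mm, floor 10 mm and wall tops 26 mm above the underside; handle over the middle. On the deck it sits with the axes of deck (lug to the drive box).
- carrier_grip (a point): centre of the carrier's handle bar: 12 mm wide (x), 14 mm high, 122 mm long along the carrier's y; 73 mm above the plate's underside, 56 mm clear below it. Axes of the carrier. Lift here.
- lug_eye (a point): centre of the eye (13 mm hole, upright) in the carrier's lug; the lug is 28 mm wide and 10 mm thick, level with the plate; the eye lies 120 mm from the carrier's centre along its +y and the lug ends 14 mm beyond it.
- clevis_hole (a point): steel clevis on the drive rod, between deck and drive box: two level ears 30 x 30 x 8 mm, one above the other, 14 mm gap, a 12.5 mm hole straight down through both. This point: the hole's centre on the upper ear's top face, 90 mm above the bench; axes of deck. Ears reach 15 mm ahead of it, the shank begins 15 mm behind it.
- clevis_grip (a point): centre of the clevis's solid shank, a block 30 mm wide (across, x), 40 mm long (y), 30 mm high, its top 90 mm above the bench and free on both sides (15 mm clear below it); 35 mm behind the hole. Pinch it across to draw the rod in or out. Axes of the shaker.
- drive_rod (a joint): how far the clevis is drawn out of the drive box, m: 0 fully back, 0.064 at its stop; it slides along the -y of deck with about 4 N of friction and stays where it is left. With the carrier on the deck, ears and eye line up at 0.060 (at about 0.061 the shank meets the lug's end). The carrier can be lowered only while this is below about 0.025.
- pin_seat (a point): clevis pin: point on its axis at the underside of its collar. Below: steel shank 10 mm thick, 42 mm long, its last 8 mm tapering to 3.6 mm. Above: collar 18 mm wide, 4 mm high, then a black knob 20 mm across, 34 mm high. z points to the knob. It starts upright in the clevis, through both ears with its collar on the upper one; the clevis is fully back and empty.
- block_hole (a point): top centre of an upright 13 mm hole right through a light metal block 44 x 44 x 50 mm, fixed on the bench: a place to stand the pin meanwhile, its collar on the block's top.
- pin_grip (a point): grasp point of the clevis pin: on the axis of the knob, 26 mm above the collar's underside (12 mm below the knob's top).
- start (a joint): travel of the start button, m: 0 out, 0.006 fully down (spring, about 5 N).
- start_top (a point): top centre of the round white start button, 26 mm across, on top of the drive box; about 132 mm above the bench; it is pressed straight down.
- jar1_mid (a point): sample jar (may be absent): amber glass body 32 mm across, white screw cap 34 mm across and 14 mm high, 50 mm high in all, about 60 g; this point is its centre, 25 mm above its base; z points up to the cap.
- jar2_mid (a point): sample jar (may be absent): amber glass body 32 mm across, white screw cap 34 mm across and 14 mm high, 50 mm high in all, about 60 g; this point is its centre, 25 mm above its base; z points up to the cap.
- jar3_mid (a point): sample jar (may be absent): amber glass body 32 mm across, white screw cap 34 mm across and 14 mm high, 50 mm high in all, about 60 g; this point is its centre, 25 mm above its base; z points up to the cap.
- jar4_mid (a point): sample jar (may be absent): amber glass body 32 mm across, white screw cap 34 mm across and 14 mm high, 50 mm high in all, about 60 g; this point is its centre, 25 mm above its base; z points up to the cap.
- jar5_mid (a point): sample jar (may be absent): amber glass body 32 mm across, white screw cap 34 mm across and 14 mm high, 50 mm high in all, about 60 g; this point is its centre, 25 mm above its base; z points up to the cap.
- jar6_mid (a point): sample jar (may be absent): amber glass body 32 mm across, white screw cap 34 mm across and 14 mm high, 50 mm high in all, about 60 g; this point is its centre, 25 mm above its base; z points up to the cap.
- dish: flat glass culture dish 38 mm across, 11 mm high, origin under its centre; a bystander, leave it alone
- marker: white and blue marker pen 125 mm long, 15 mm thick, lying along its x, origin under its middle; a bystander, leave it alone
- reagent: tall clear bottle with a blue cap, 70 mm across, 130 mm high, origin under its centre; a bystander, leave it alone
- stock: big amber jar, 80 mm across, 120 mm high, origin under its centre; a bystander, leave it alone
- timer: white bench timer 70 x 70 x 20 mm, origin under its centre; a bystander, leave it alone
- tube_rack: orange rack 240 x 85 mm, 50 mm high, with capped tubes to 100 mm, origin under its centre; a bystander, leave it alone
Things that resemble listed ones, but are neither listed nor needed, are in the scene too. What is shaped like the part that bears jar5_mid but black or blue is not meant.

How it is judged:
By the outcome, as a careful person would: the job done as asked, in the order asked, and still so for the second after the job is handed in, with the robot touching nothing.
Of jar1, jar2, jar3, jar4, jar5, jar6 only 3 to 6 are there at a start; the rules pass over those that are not, and their reading is None.
At some moment in a run one of jar1, jar2, jar3, jar4, jar5, jar6 may be knocked a few centimetres aside while the robot is not near it.
It also fails if it takes over 210 s, if anything falls off the work surface, if the arm or the gripper's body presses on something with over 40 N, if the wrist force passes 120 N, or if a joint passes its speed limit or range.

## Working session

There is one attempt and no reset: what is moved stays moved. The work goes in short steps, Python scripts to look and compute and a tool call to move; the robot and the scene stay as the last step left them, time stands still between calls to the robot, and variables do not carry over. Pictures are saved under pics/ and viewed, about 12 in all and at most 16, crops included, and the job is handed in when it is done.

Besides the shell and the picture viewer there is one more tool, called as name(argument=value, ...) on one line, values as JSON. apply_moves: Moves the arm, as the interface text tells. Its arguments: {"type":"object","properties":{"rows":{"type":"array","items":{"type":"array","items":{"type":"number"}}},"grip_force":{"type":"number"}},"required":["rows"]}

```bash
mkdir -p pics; cat > h.py <<'E'
import numpy as np, cv2
from cell import env
def cam(n):
    p=env.camera_params(n); T=np.array(p["camera_from_world"]); f=200/np.tan(np.radians(p["vertical_fov"])/2)
    return T,f,p["cx"],p["cy"]
def ray(n,u,v,z):
    T,f,cx,cy=cam(n); R,t=T[:3,:3],T[:3,3]; o=-R.T@t; d=R.T@np.array([(u-cx)/f,(v-cy)/f,1])
    return o+d*(z-o[2])/d[2]
def proj(n,P):
    T,f,cx,cy=cam(n); c=T[:3,:3]@np.array(P,float)+T[:3,3]; return np.array([cx+f*c[0]/c[2],cy+f*c[1]/c[2]])
def shot(n,name=None):
    im=np.array(env.read_camera(n)); 
    if name: cv2.imwrite(f"pics/{name}.png",im)
    return im
E
python3 - <<'E'
from h import *
print(env.state())
for n in("top","side"):
    print(n,env.camera_params(n)); shot(n,n+"0")
E
```

```text
{'time': 0.0, 'joint_pos': array([-1.38908338e+00,  8.79613478e-02,  1.37229528e+00, -2.96619855e-05,
        1.68359261e+00, -1.03053461e-01]), 'qvel': array([ 0.00221475, -0.00128767,  0.00093995, -0.00026416, -0.00051496,
        0.00063084]), 'joint_torque': array([ 1.56857332e-03, -3.51862657e+01, -3.13270319e+01,  5.37304823e-05,
        1.08184840e-02, -2.79074555e-06]), 'ee_pos': array([ 154.43650049, -527.36776275,  241.11481877]), 'tool_rot': array([-0.69990924, -0.10113587,  0.69999281, -0.09954227]), 'force': array([-0.55821483,  0.01662084,  0.06539278]), 'torque': array([ 0.01946625, -0.00047854,  0.03336534]), 'finger_gap': 1.0000598461386734}
top {'vertical_fov': 46.4515622090307, 'cx': 324.5558174891162, 'cy': 197.0011261433842, 'camera_from_world': array([[-1.04732808e-02, -9.99945033e-01, -4.91719654e-04,
        -9.90453351e+01],
       [-9.84771449e-01,  1.03996939e-02, -1.73542615e-01,
         5.82007690e+02],
       [ 1.73538190e-01, -1.33332907e-03, -9.84826238e-01,
         1.58413992e+03],
       [ 0.00000000e+00,  0.00000000e+00,  0.00000000e+00,
         1.00000000e+00]])}
side {'vertical_fov': 43.083764124174834, 'cx': 323.7395899793983, 'cy': 203.40969112710863, 'camera_from_world': array([[-9.93186485e-01, -1.15132668e-01, -1.80298166e-02,
         5.47007863e+02],
       [-6.55606413e-02,  6.79927652e-01, -7.30342516e-01,
         1.74980877e+02],
       [ 9.63452532e-02, -7.24184270e-01, -6.82843126e-01,
         1.32923644e+03],
       [ 0.00000000e+00,  0.00000000e+00,  0.00000000e+00,
         1.00000000e+00]])}
```

View pics/top0.png

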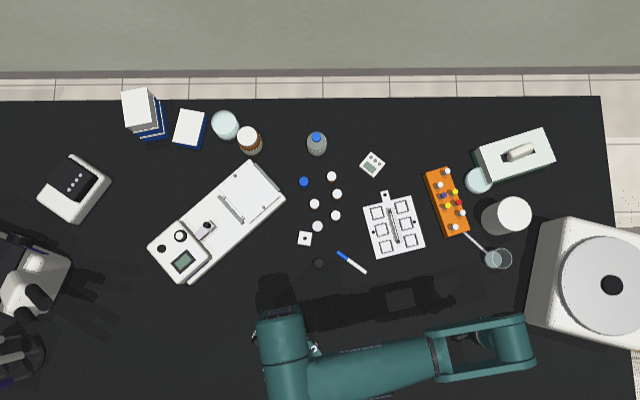

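View pics/side0.png

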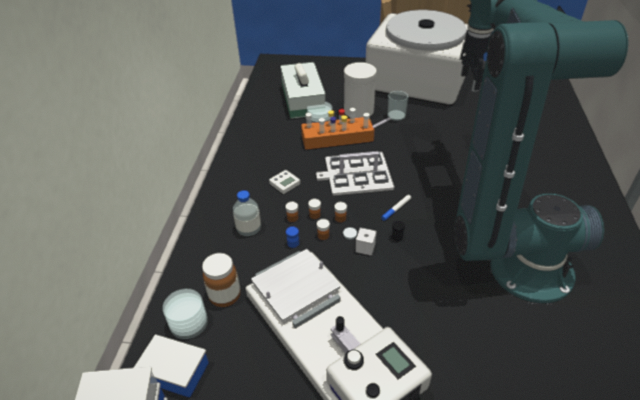

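Top view: shaker at (160–285, 160–285) with its drive box at lower left; white block at (305,238); carrier at (393,225) with its lug up at (384,195). White caps are at (331,176), (337,194), (335,215) and (314,204), and the dish is probably (317,226). I'll zoom in on both views.

```bash
python3 - <<'E'
from h import *
a=cv2.imread("pics/top0.png")[145:295,140:440]; cv2.imwrite("pics/topz.png",cv2.resize(a,(800,400),interpolation=cv2.INTER_CUBIC))
a=cv2.imread("pics/side0.png")[140:400,240:440]; cv2.imwrite("pics/sidez.png",cv2.resize(a,(460,598),interpolation=cv2.INTER_CUBIC))
E
```

```text
(no output)
```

View pics/topz.png

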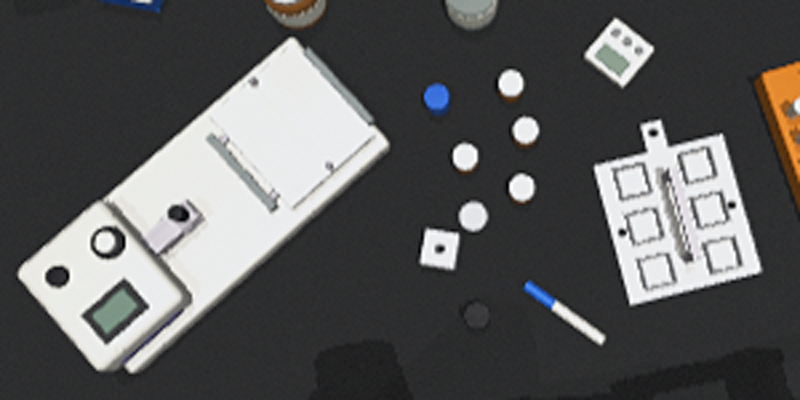

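View pics/sidez.png

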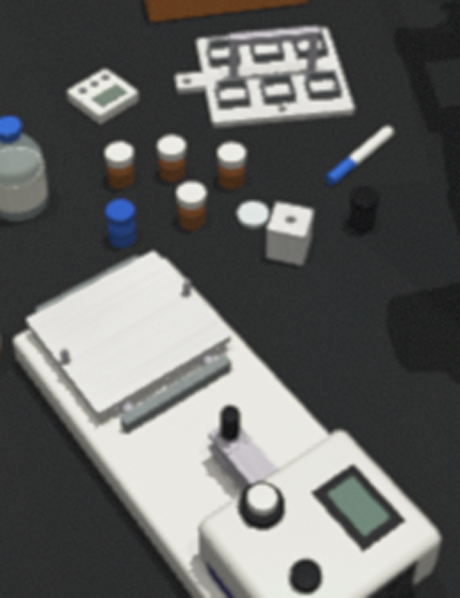

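```bash
cat >> h.py <<'E'
def blob(im,u,v,r,dark=False):
    """weighted centroid of the bright/dark spot near u,v"""
    u0,v0=int(round(u))-r,int(round(v))-r
    w=im[v0:v0+2*r+1,u0:u0+2*r+1].astype(float).mean(2)
    if dark: w=255-w
    lo,hi=np.percentile(w,10),w.max(); w=np.clip((w-(lo+hi)/2),0,None)
    n,l=cv2.connectedComponents((w>0).astype(np.uint8))
    y,x=np.mgrid[:w.shape[0],:w.shape[1]]
    i=np.argmin(np.where(w>0,(x-r)**2+(y-r)**2,1e9)); w=w*(l==l.flat[i])
    return u0+(w*x).sum()/w.sum(),v0+(w*y).sum()/w.sum()
E
python3 - <<'E'
from h import *
t=cv2.imread("pics/top0.png"); s=cv2.imread("pics/side0.png")
def T(a,b): return 140+a/2.667,145+b/2.667
def S(a,b): return 240+a/2.3,140+b/2.3
items=[("jarA",T(511,83),S(120,151),50,0),("jarB",T(526,130),S(172,145),50,0),("jarC",T(521,187),S(232,152),50,0),("jarD",T(465,156),S(191,192),50,0),
("dish",T(473,216),S(253,214),11,0),("pinL",T(253,81),S(186,290),81,1),("pinR",T(330,165),S(65,356),81,1),("knob",T(179,213),S(230,412),128,1),
("start",T(107,242),S(262,497),132,0),("blockhole",T(440,248),S(291,219),50,1),("eye",T(653,132),S(187,82),10,1),("plhole",T(622,232),S(283,108),10,1),("plhole2",T(732,204),S(250,30),10,1)]
for n,a,b,z,d in items:
    r=4 if d else 6
    p=blob(t,*a,r,d);q=blob(s,*b,r,d)
    print(n,np.round(p,1),ray("top",*p,z)[:2].round(1),np.round(q,1),ray("side",*q,z)[:2].round(1))
# carrier plate outline
m=cv2.inRange(t,(130,130,130),(255,255,255)); 
cs,_=cv2.findContours(m,cv2.RETR_EXTERNAL,cv2.CHAIN_APPROX_NONE)
for c in cs:
    if 500<cv2.contourArea(c)<12000:
        (x,y),_,_=cv2.minAreaRect(c)
        if 150<x<450 and y>140:
            q=cv2.boxPoints(cv2.minAreaRect(c)); print(x,y,cv2.contourArea(c),[ray("top",*k,10)[:2].round(1).tolist() for k in q])
E
```

```text
jarA [331.2 175.8] [ 657.1 -129.3] [291.3 205.6] [ 658.7 -130.8]
jarB [336.7 193.3] [ 593.8 -148.1] [314.1 202.7] [ 595.2 -149.2]
jarC [335.2 214.8] [ 517.6 -141.6] [340.2 205.9] [ 519.  -143.3]
jarD [314.  203.2] [559.4 -67.9] [322.7 223.3] [560.7 -69. ]
dish [317.  225.7] [484.8 -77.2] [349.7 232.2] [486.3 -79.3]
pinL [235.1 175.4] [655.1 204.7] [323.2 263.7] [539. 101.]
pinR [264.3 207.5] [541.1 102. ] [266.9 296. ] [658.5 211.6]
knob [206.8 224.8] [478.1 285.1] [339.6 320.3] [480.6 292. ]
start [178.8 235.2] [444.2 374.9] [353.7 355.7] [444.9 374.2]
blockhole [304.6 237.9] [438.1 -34.8] [365.9 235. ] [439.8 -36. ]
eye [384.5 194.4] [ 595.2 -321.1] [320.7 175. ] [ 597.6 -322. ]
plhole [374.  231.6] [ 461.4 -279.5] [362.3 183.4] [ 463.7 -293.6]
plhole2 [413.9 221.5] [ 496.2 -422.6] [348.9 150.6] [ 518.6 -458. ]
392.1895751953125 221.65145874023438 2712.5 [[587.2, -229.8], [634.0, -408.2], [407.3, -458.7], [362.7, -284.2]]
216.19822692871094 223.12423706054688 7298.0 [[415.8, 532.6], [744.6, 164.9], [581.1, 26.4], [263.0, 392.9]]
```

```bash
cat >> h.py <<'E'
def tri(p,q):
    A=[];b=[]
    for n,(u,v) in(("top",p),("side",q)):
        T,f,cx,cy=cam(n)
        for c,k in(((u-cx)/f,0),((v-cy)/f,1)):
            r=T[k]-c*T[2]; A.append(r[:3]); b.append(-r[3])
    return np.linalg.lstsq(np.array(A),np.array(b),rcond=None)[0]
from scipy.spatial.transform import Rotation as Ro
def plan(wps,st=None):
    """wps: list of (x,y,z TCP, yaw deg of tool y or None); prints turn, then shifts in tool axes after the turn"""
    s=st or env.state(); p=np.array(s["ee_pos"]); R=Ro.from_quat(s["tool_rot"]).as_matrix()
    print("at",p.round(1),"axis",R[:,0].round(3),"yaw",np.degrees(np.arctan2(R[1,1],R[0,1])).round(1),"F",np.round(s["force"],1),"gap",round(s["finger_gap"],3),"t",s["time"])
    for x,y,z,w in wps:
        tr=0
        if w is not None:
            yaw=np.degrees(np.arctan2(R[1,1],R[0,1])); d=(w-yaw+180)%360-180
            tr=-d  # tool x points down
            R=R@Ro.from_euler("x",tr,degrees=True).as_matrix()
        g=np.array([x,y,z],float); print("turn",round(tr,1),"shift",(R.T@(g-p)).round(1)); p=g
D0=np.array([598.5,153.]);YAW=42.0
def deck(x,y):
    a=np.radians(YAW); return D0+x*np.array([np.cos(a),np.sin(a)])+y*np.array([-np.sin(a),np.cos(a)])
E
python3 - <<'E'
from h import *
for n,p,q in(("knob",(206.8,224.8),(339.6,320.3)),("start",(178.8,235.2),(353.7,355.7)),("pin1",(235.1,175.4),(266.9,296)),("pin2",(264.3,207.5),(323.2,263.7)),("eye",(384.5,194.4),(320.7,175))): print(n,tri(p,q).round(1))
print(deck(0,180),deck(34,267))
for z in(111,115,120):print(ray("top",206.8,224.8,z)[:2],ray("side",339.6,320.3,z)[:2])
k=ray("top",206.8,224.8,116)
plan([(k[0],k[1],200,42),(k[0],k[1],200,-138)])
E
```

```text
knob [480.1 287.  120.6]
start [444.5 374.7 132.8]
pin1 [658.6 206.2  73.3]
pin2 [539.9 101.7  82.2]
eye [ 596.4 -321.1   10.6]
[478.05649086 286.76606859] [445.10905217 374.17010902]
[480.15090941 289.478896  ] [481.66400683 280.46940684]
[479.67879139 288.46613502] [481.42863973 283.15006412]
[479.08864388 287.2001838 ] [481.13443086 286.50088573]
at [ 154.4 -527.4  241.2] axis [-0.     0.002 -1.   ] yaw -73.7 F [-0.6  0.3  0.6] gap 0.999 t 0.1
turn -115.7 shift [  42.8  787.3 -388.5]
turn 180.0 shift [0. 0. 0.]
```

apply_moves(rows=[[0, 0, 0, 0, -8.3], [0, 0, 0, 0, -8.3], [0, 0, 0, 0, -8.3], [0, 0, 0, 0, -8.3], [0, 0, 0, 0, -8.3], [0, 0, 0, 0, -8.3], [0, 0, 0, 0, -8.3], [0, 0, 0, 0, -8.3], [0, 0, 0, 0, -8.3], [0, 0, 0, 0, -8.3], [0, 0, 0, 0, -8.3], [0, 0, 0, 0, -8.3], [0, 0, 0, 0, -8.3], [0, 0, 0, 0, -8.3]], grip_force=40)

```text
time: 1.5
ee_pos: [153.6, -523.0, 230.5]
tool_rot: [0.268, 0.661, -0.255, 0.653]
force: [-0.8, 0.2, 0.9]
finger_gap: 1.001
```

apply_moves(rows=[[0, 0, 39.4, -19.4, 0], [0, 0, 39.4, -19.4, 0], [0, 0, 39.4, -19.4, 0], [0, 0, 39.4, -19.4, 0], [0, 0, 39.4, -19.4, 0], [0, 0, 39.4, -19.4, 0], [0, 0, 39.4, -19.4, 0], [0, 0, 39.4, -19.4, 0], [0, 0, 39.4, -19.4, 0], [0, 0, 39.4, -19.4, 0], [0, 0, 39.4, -19.4, 0], [0, 0, 39.4, -19.4, 0], [0, 0, 39.4, -19.4, 0], [0, 0, 39.4, -19.4, 0], [0, 0, 39.4, -19.4, 0], [0, 0, 39.4, -19.4, 0], [0, 0, 39.4, -19.4, 0], [0, 0, 39.4, -19.4, 0], [0, 0, 39.4, -19.4, 0], [0, 0, 39.4, -19.4, 0]])

```text
time: 3.5
ee_pos: [415.8, 346.9, 244.1]
tool_rot: [0.273, 0.661, -0.254, 0.651]
force: [1.0, -0.1, 0.1]
finger_gap: 1.002
```

```bash
sed -i 's/^D0=.*/D0=np.array([599.8,153.5]);YAW=42.0/' h.py; python3 - <<'E'
from h import *
plan([(479.8,287,160,42),(479.8,287,108,42)])
E
```

```text
at [415.8 346.9 244.1] axis [-0.004  0.03  -1.   ] yaw 46.2 F [ 1.  -0.1  0.1] gap 1.002 t 3.5
turn 4.2 shift [82.   6.  89.4]
turn 0.0 shift [52.  -0.9  1.3]
```

apply_moves(rows=[[0, 0, 1, 15, 2], [0, 0, 1, 15, 2.2], [0, 0, 1, 15, 0], [0, 0, 1, 15, 0], [0, 10, 1, 15, 0], [0, 10, 1, 14, 0], [0, 20, 0, 0, 0], [0, 20, 0, 0, 0], [0, 20, 0, 0, 0], [0, 0, 0, 0, 0], [0, 0, 0, 0, 0]])

```text
time: 4.6
ee_pos: [486.9, 276.9, 152.8]
tool_rot: [0.298, 0.651, -0.284, 0.638]
force: [-0.1, 0.2, 0.7]
finger_gap: 1.0
```

```bash
python3 - <<'E'
from h import *
plan([(479.8,287,160,42),(479.8,287,108,42)])
E
```

```text
at [486.9 276.9 152.8] axis [-0.009  0.027 -1.   ] yaw 41.4 F [-0.1  0.2  0.7] gap 1.0 t 4.6
turn -0.6 shift [ -6.8   1.6 -12.4]
turn -0.0 shift [52.  -0.6  1.4]
```

apply_moves(rows=[[0, 0, 0, 0, 0], [0, 0, 0, 0, 0], [0, 0, 0, 0, 0], [0, 0, 0, 0, 0], [0, 0, 0, 0, 0]])

```text
time: 5.1
ee_pos: [489.0, 277.0, 157.1]
tool_rot: [0.3, 0.649, -0.282, 0.639]
force: [0.3, -0.3, 0.6]
finger_gap: 1.001
```

```bash
python3 - <<'E'
from h import *
plan([(479.8,287,160,42),(479.8,287,108,42)])
E
```

```text
at [489.  277.  157.1] axis [-0.002  0.03  -1.   ] yaw 41.4 F [ 0.3 -0.3  0.6] gap 1.001 t 5.1
turn -0.6 shift [ -2.5  -0.1 -13.7]
turn -0.0 shift [52.  -0.9  1.2]
```

apply_moves(rows=[[0, 0, 0, -4, -0.6], [0, 0, 0, -4, 0], [0, 0, 0, -3, 0], [0, 0, 0, -2, 0], [0, 0, 0, -1, 0], [0, 0, 0, 0, 0], [0, 0, 0, 0, 0], [0, 0, 0, 0, 0]])

```text
time: 5.9
ee_pos: [478.5, 289.0, 157.9]
tool_rot: [0.296, 0.651, -0.277, 0.641]
force: [-0.4, -0.4, -0.2]
finger_gap: 0.999
```

```bash
python3 - <<'E'
from h import *
plan([(479.8,287,160,42),(479.8,287,108,42)])
E
```

```text
at [478.5 289.  157.9] axis [-0.002  0.03  -1.   ] yaw 42.1 F [-0.4 -0.4 -0.2] gap 0.999 t 5.9
turn 0.1 shift [-2.2 -0.3  2.3]
turn 0.0 shift [52.  -1.   1.2]
```

apply_moves(rows=[[0, 5, 0, 1, 0], [0, 9, 0, 1, 0], [0, 10, -0.5, 1, 0], [0, 10, -0.5, 0.3, 0], [0, 8, 0, 0, 0], [0, 5, 0, 0, 0], [0, 2, 0, 0, 0], [0, 0, 0, 0, 0], [0, 0, 0, 0, 0]])

```text
time: 6.8
ee_pos: [479.2, 286.4, 102.3]
tool_rot: [0.296, 0.652, -0.279, 0.64]
force: [0.0, 0.2, 0.1]
finger_gap: 1.0
```

```bash
python3 - <<'E'
from h import *
plan([(479.8,287,108,42)])
shot("side","s1")
E
```

```text
at [479.2 286.4 102.3] axis [-0.005  0.029 -1.   ] yaw 42.1 F [0.  0.2 0.1] gap 1.0 t 6.8
turn 0.1 shift [-5.6  0.9 -0.2]
```

apply_moves(rows=[[0, -4, 0.5, 0, 0], [0, -1.5, 0, 0, 0], [0, 0, 0, 0, 0], [0.5, 0, 0, 0, 0], [1, 0, 0, 0, 0], [1, 0, 0, 0, 0], [1, 0, 0, 0, 0], [1, 0, 0, 0, 0], [1, 0, 0, 0, 0], [1, 0, 0, 0, 0], [1, 0, 0, 0, 0]])

```text
time: 7.95
ee_pos: [480.7, 287.1, 110.8]
tool_rot: [0.297, 0.651, -0.278, 0.641]
force: [-0.4, -0.9, 1.9]
finger_gap: 0.22
```

```bash
python3 - <<'E'
from h import *
plan([(479.8,287,108,42)])
E
```

```text
at [480.7 287.1 110.8] axis [-0.002  0.03  -1.   ] yaw 42.1 F [-0.4 -0.9  1.9] gap 0.22 t 7.95
turn 0.1 shift [ 2.8 -0.8 -0.5]
```

apply_moves(rows=[[1, -4, 0, 0, 0], [1, -10, 0, 0, 0], [1, -16, 0, 0, 0], [1, -20, 0, 0, 0], [1, -20, 0, 0, 0], [1, -16, 0, 0, 0], [1, -10, 0, 0, 0], [1, -4, 0, 0, 0], [1, 0, 0, 0, 0]], grip_force=60)

```text
time: 8.85
ee_pos: [480.6, 283.8, 217.0]
tool_rot: [0.297, 0.651, -0.278, 0.641]
force: [1.0, 0.7, -1.6]
finger_gap: 0.216
```

apply_moves(rows=[[1, 0, -6, 5, 0], [1, 0, -14, 12, 0], [1, 0, -22, 19, 0], [1, 0, -25, 21.5, 0], [1, 0, -25, 21.5, 0], [1, 0, -25, 21.5, 0], [1, 0, -25, 21.5, 0], [1, 0, -25, 21.5, 0], [1, 0, -25, 21.5, 0], [1, 0, -22, 19, 0], [1, 0, -16, 13.5, 0], [1, 0, -9, 8, 0], [1, 0, -5, 4, 0], [1, 0, -3, 2, 0], [1, 0, 0, 0, 0], [1, 0, 0, 0, 0]])

```text
time: 10.45
ee_pos: [426.1, -54.9, 190.9]
tool_rot: [0.291, 0.66, -0.283, 0.632]
force: [-0.4, -0.3, -0.7]
finger_gap: 0.214
```

```bash
python3 - <<'E'
from h import *
plan([(438.9,-35.4,130,42),(438.9,-35.4,71,42)])
shot("side","s2")
a=cv2.imread("pics/s2.png")[100:300,260:460]; cv2.imwrite("pics/s2z.png",cv2.resize(a,(500,500),interpolation=cv2.INTER_CUBIC))
E
```

```text
at [426.1 -54.9 190.9] axis [-0.032  0.027 -0.999] yaw 42.1 F [-0.4 -0.3 -0.7] gap 0.214 t 10.45
turn 0.1 shift [61.  22.9 -3.4]
turn 0.0 shift [58.9  0.3  2.5]
```

View pics/s2z.png

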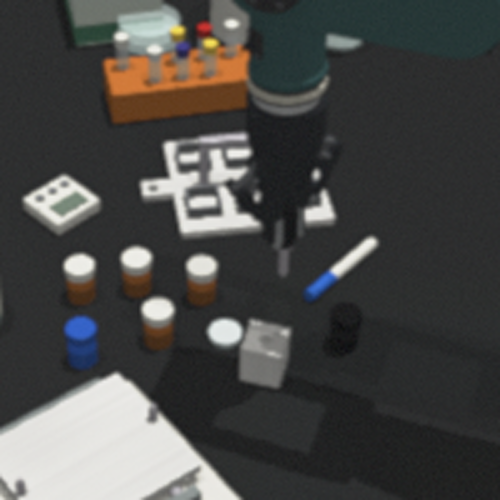

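apply_moves(rows=[[1, 4, 3, 0, 0], [1, 8, 5, 0, 0], [1, 11, 6, 0, 0], [1, 11, 5, 0, 0], [1, 10, 3, -1, 0], [1, 7, 1.5, -1, 0], [1, 4, 0, -1, 0], [1, 2, 0, 0, 0], [1, 0, 0, 0, 0], [1, 0, 0, 0, 0], [1, 0, 0, 0, 0]])

```text
time: 11.6
ee_pos: [440.7, -31.4, 127.9]
tool_rot: [0.29, 0.662, -0.282, 0.632]
force: [0.2, -0.0, -0.3]
finger_gap: 0.213
```

```bash
python3 - <<'E'
from h import *
plan([(440.3,-35.4,120,42),(440.3,-35.4,71,42)])
shot("side","s3");shot("top","t3")
a=cv2.imread("pics/s3.png")[170:270,300:420]; b=cv2.imread("pics/t3.png")[190:290,250:370]
cv2.imwrite("pics/s3z.png",cv2.resize(np.hstack([a,b]),(800,333),interpolation=cv2.INTER_CUBIC))
E
```

```text
at [440.7 -31.4 127.9] axis [-0.034  0.028 -0.999] yaw 42.3 F [ 0.2 -0.  -0.3] gap 0.213 t 11.6
turn 0.3 shift [ 7.8 -3.   3.1]
turn 0.0 shift [49.   0.3  2.1]
```

View pics/s3z.png

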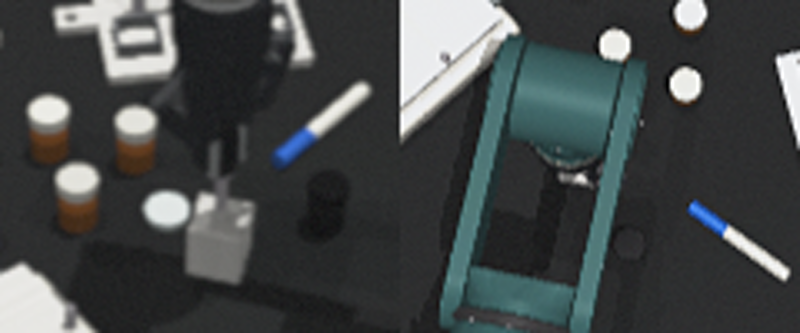

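apply_moves(rows=[[1, 0, -1.5, 1.5, 0.3], [1, 0, -1, 1, 0], [1, 2, -0.5, 0.5, 0], [1, 4, 0, 0, 0], [1, 5, 0, 0.3, 0], [1, 5, 0, 0.3, 0], [1, 5, 0, 0.3, 0], [1, 3, 0, 0, 0], [1, 0, 0, 0, 0]])

```text
time: 12.6
ee_pos: [440.3, -36.7, 101.9]
tool_rot: [0.291, 0.66, -0.284, 0.631]
force: [-0.2, -0.1, -0.0]
finger_gap: 0.214
```

```bash
python3 - <<'E'
from h import *
plan([(440.3,-35.4,71,42)])
E
```

```text
at [440.3 -36.7 101.9] axis [-0.034  0.026 -0.999] yaw 42.0 F [-0.2 -0.1 -0. ] gap 0.214 t 12.6
turn -0.0 shift [30.9  1.1  0.3]
```

In the hole (z 102 < 113, no force). Continue down.

apply_moves(rows=[[1, 3, 0.5, 0, 0], [1, 5, 0, 0.2, 0], [1, 6, 0, 0.2, 0], [1, 5, 0, 0, 0], [1, 4, 0, 0, 0], [1, 3, 0, 0, 0], [1, 2, 0, 0, 0], [1, 0, 0, 0, 0]])

```text
time: 13.4
ee_pos: [440.0, -36.7, 71.5]
tool_rot: [0.291, 0.66, -0.285, 0.631]
force: [-0.1, -0.6, -0.6]
finger_gap: 0.214
```

```bash
python3 - <<'E'
from h import *
plan([(440.3,-35.4,71,42)])
E
```

```text
at [440.  -36.7  71.5] axis [-0.034  0.025 -0.999] yaw 42.0 F [-0.1 -0.6 -0.6] gap 0.214 t 13.4
turn -0.0 shift [ 0.6  1.  -0.7]
```

apply_moves(rows=[[0.4, 0, 0, 0, 0], [0.2, 0, 0, 0, 0], [0, 0, 0, 0, 0], [0, 0, 0, 0, 0], [0, -5, 0, 0, 0], [0, -10, 0, 0, 0], [0, -16, 0, 0, 0], [0, -18, 0, 0, 0], [0, -18, 0, 0, 0], [0, -18, 0, 0, 0], [0, -16, 0, 0, 0], [0, -10, 0, 0, 0], [0, -5, 0, 0, 0], [0, -2, 0, 0, 0], [0, 0, 0, 0, 0]])

```text
time: 14.9
ee_pos: [445.3, -38.9, 201.4]
tool_rot: [0.292, 0.658, -0.283, 0.634]
force: [-0.5, 0.1, -0.4]
finger_gap: 0.998
```

apply_moves(rows=[[0, 0, 0, 0, 4], [0, 0, 0, 0, 8.5], [0, 0, 0, 0, 8.5], [0, 0, 0, 0, 8.5], [0, 0, 0, 0, 8.5], [0, 0, 0, 0, 8.5], [0, 0, 0, 0, 8.5], [0, 0, 0, 0, 8.5], [0, 0, 0, 0, 8.5], [0, 0, 0, 0, 8.5], [0, 0, 0, 0, 8.5], [0, 0, 0, 0, 8.5], [0, 0, 0, 0, 8.5], [0, 0, 0, 0, 7], [0, 0, 0, 0, 4], [0, 0, 0, 0, 0]])

```text
time: 16.5
ee_pos: [436.0, -36.6, 183.0]
tool_rot: [-0.682, -0.094, 0.722, -0.065]
force: [-0.3, -0.5, -0.2]
finger_gap: 0.997
```

```bash
python3 - <<'E'
from h import *
plan([(479.6,-351.7,130,-75.6),(479.6,-351.7,65,-75.6)])
E
```

```text
at [436.  -36.6 183. ] axis [-0.061  0.034 -0.998] yaw -77.1 F [-0.3 -0.5 -0.2] gap 0.997 t 16.5
turn -1.5 shift [ 39.4 318.2  34.2]
turn -0.0 shift [64.8  3.2 -3.3]
```

apply_moves(rows=[[0, 0, 10, 1, -1], [0, 0, 22, 2, -0.5], [0, 0, 32, 3.5, 0], [0, 0, 38, 4, 0], [0, 0, 40, 4, 0], [0, 0, 40, 4, 0], [0, 0, 38, 4, 0], [0, 0, 32, 3.5, 0], [0, 0, 25, 3, 0], [0, 0, 16, 2, 0], [0, 0, 9, 1, 0], [0, 0, 4, 0.5, 0], [0, 0, 0, 0, 0], [0, 0, 0, 0, 0], [0, 0, 0, 0, 0]])

```text
time: 18.0
ee_pos: [482.1, -346.1, 157.8]
tool_rot: [-0.675, -0.119, 0.723, -0.079]
force: [-0.3, 0.4, 0.3]
finger_gap: 0.999
```

```bash
python3 - <<'E'
from h import *
plan([(479.6,-351.7,130,-75.6),(479.6,-351.7,65,-75.6)])
E
```

```text
at [ 482.1 -346.1  157.8] axis [-0.075  0.047 -0.996] yaw -74.0 F [-0.3  0.4  0.3] gap 0.999 t 18.0
turn 1.6 shift [27.6  6.6  2.1]
turn -0.0 shift [64.7  4.2 -4. ]
```

apply_moves(rows=[[0, -40, 0, 0, 0], [0, -40, 0, 0, 0], [0, -40, 0, 0, 0], [0, -40, 0, 0, 0], [0, 0, 0, 0, 0], [0, 0, 0, 0, 0]])

```text
time: 18.6
ee_pos: [493.9, -347.2, 321.7]
tool_rot: [-0.674, -0.123, 0.724, -0.08]
force: [0.3, 0.1, -0.7]
finger_gap: 0.998
```

```bash
python3 - <<'E'
from h import *
plan([(479.6,-351.7,130,-75.6),(479.6,-351.7,65,-75.6)])
print(env.state()["joint_pos"].round(3))
E
```

```text
at [ 493.9 -347.2  321.7] axis [-0.079  0.051 -0.996] yaw -73.6 F [ 0.3  0.1 -0.7] gap 0.998 t 18.6
turn 2.0 shift [191.7  14.    2.7]
turn -0.0 shift [64.7  4.5 -4.1]
[-0.7    0.278  0.996 -0.013  1.96   0.578]
```

apply_moves(rows=[[0, 0, 15, -12, 0], [0, 0, 30, -25, 0], [0, 0, 30, -25, 0], [0, 0, 30, -25, 0], [0, 0, 30, -25, 0], [0, 0, 20, -17, 0], [0, 0, 20, -17, 0], [0, 0, 20, -17, 0]])

```text
time: 19.4
ee_pos: [670.2, -457.8, 257.5]
tool_rot: [-0.68, -0.12, 0.718, -0.086]
force: [-0.1, 0.4, -0.1]
finger_gap: 1.001
```

```bash
python3 - <<'E'
from h import *
plan([(479.6,-351.7,130,-75.6),(479.6,-351.7,65,-75.6)])
print(env.state()["joint_pos"].round(3))
E
```

```text
at [ 670.2 -457.8  257.5] axis [-0.061  0.04  -0.997] yaw -73.3 F [-0.1  0.4 -0.1] gap 1.001 t 19.4
turn 2.3 shift [ 143.1 -143.   151.3]
turn -0.0 shift [64.8  3.5 -3.2]
[-0.667  0.851  0.279 -0.007  2.084  0.608]
```

apply_moves(rows=[[0, -10, 20, -16, 0], [0, -10, 20, -16, 0], [0, -10, 20, -16, 0], [0, -10, 20, -16, 0], [0, -10, 20, -16, 0], [0, -10, 20, -16, 0], [0, 0, 0, 0, 0]])

```text
time: 20.1
ee_pos: [699.4, -478.1, 265.1]
tool_rot: [0.712, 0.09, -0.687, 0.116]
force: [0.4, -0.0, -0.2]
finger_gap: 0.998
```

```bash
python3 - <<'E'
from h import *
plan([(479.6,-351.7,180,-75.6),(479.6,-351.7,65,-75.6)])
print(env.state()["joint_pos"].round(3))
E
```

```text
at [ 699.4 -478.1  265.1] axis [ 0.041 -0.031 -0.999] yaw -73.2 F [ 0.4 -0.  -0.2] gap 0.998 t 20.1
turn 2.4 shift [  72.3 -180.3  183.8]
turn -0.0 shift [114.9  -4.6   3.6]
[-6.670e-01  8.450e-01  2.740e-01  1.000e-03  1.972e+00  6.110e-01]
```

apply_moves(rows=[[0, 0, -5, 5, 1.2], [0, 0, -10, 10, 1.2], [0, 0, -18, 18, 0], [0, 0, -24, 24, 0], [0, 0, -26, 26, 0], [0, 5, -26, 26, 0], [0, 10, -24, 25, 0], [0, 12, -20, 21, 0], [0, 12, -13, 14, 0], [0, 12, -8, 8, 0], [0, 10, -4, 4, 0], [0, 8, -2, 2, 0], [0, 3, 0, 0, 0], [0, 0, 0, 0, 0], [0, 0, 0, 0, 0]])

```text
time: 21.6
ee_pos: [471.9, -347.2, 179.0]
tool_rot: [0.717, 0.072, -0.686, 0.103]
force: [0.0, 0.0, -0.0]
finger_gap: 0.998
```

```bash
python3 - <<'E'
from h import *
plan([(479.6,-351.7,110,-75.6),(479.6,-351.7,65,-75.6)])
print(env.state()["joint_pos"].round(3))
E
```

```text
at [ 471.9 -347.2  179. ] axis [ 0.05  -0.039 -0.998] yaw -75.8 F [ 0.  0. -0.] gap 0.998 t 21.6
turn -0.2 shift [69.4  2.8 -3.6]
turn 0.0 shift [44.9 -2.2  1.7]
[-0.733  0.144  1.435  0.005  1.5    0.588]
```

apply_moves(rows=[[0, 0, 0, 0, 4], [0, 0, 0, 0, 8.5], [0, 0, 0, 0, 8.5], [0, 0, 0, 0, 8.5], [0, 0, 0, 0, 8.5], [0, 0, 0, 0, 8.5], [0, 0, 0, 0, 8.5], [0, 0, 0, 0, 4], [0, 0, 0, 0, -4], [0, 0, 0, 0, -8.5], [0, 0, 0, 0, -8.5], [0, 0, 0, 0, -8.5], [0, 0, 0, 0, -8.5], [0, 0, 0, 0, -8.5], [0, 0, 0, 0, -8.5], [0, 0, 0, 0, -4], [0, 0, 0, 0, 0]])

```text
time: 23.3
ee_pos: [483.0, -355.2, 190.5]
tool_rot: [0.722, 0.066, -0.68, 0.109]
force: [-0.1, -0.6, -0.5]
finger_gap: 1.003
```

```bash
python3 - <<'E'
from h import *
plan([(479.6,-351.7,110,-75.6),(479.6,-351.7,65,-75.6)])
print(env.state()["joint_pos"].round(3))
E
```

```text
at [ 483.  -355.2  190.5] axis [ 0.066 -0.053 -0.996] yaw -75.9 F [-0.1 -0.6 -0.5] gap 1.003 t 23.3
turn -0.3 shift [79.8 -9.7  6.5]
turn 0.0 shift [44.8 -3.   2.3]
[-0.731  0.154  1.401  0.005  1.502  0.591]
```

apply_moves(rows=[[0, -5, -15, 12, 0], [0, -5, -31, 25, 0], [0, -5, -31, 25, 0], [0, -5, -31, 25, 0], [0, 0, -31, 25, 0], [0, 0, -31, 25, 0], [0, 0, -31, 25, 0], [0, 0, -31, 25, 0], [0, 0, -20, 16, 0], [0, 0, 0, 0, 0]])

```text
time: 24.3
ee_pos: [220.7, -155.3, 185.5]
tool_rot: [0.725, 0.056, -0.678, 0.106]
force: [1.2, 0.7, 0.3]
finger_gap: 0.999
```

```bash
python3 - <<'E'
from h import *
plan([(479.6,-351.7,180,-75.6),(479.6,-351.7,65,-75.6)])
print(env.state()["joint_pos"].round(3))
E
```

```text
at [ 220.7 -155.3  185.5] axis [ 0.075 -0.063 -0.995] yaw -76.9 F [1.2 0.7 0.3] gap 0.999 t 24.3
turn -1.3 shift [  37.2  253.4 -200.1]
turn 0.0 shift [114.4  -9.1   6.6]
[-0.841 -0.666  2.053  0.014  1.657  0.5  ]
```

apply_moves(rows=[[0, 0, -16, 13, 0], [0, 0, -16, 13, 0], [0, 0, -16, 13, 0], [0, 0, 0, 0, 0]])

```text
time: 24.7
ee_pos: [193.9, -132.5, 182.1]
tool_rot: [0.721, 0.059, -0.683, 0.101]
force: [-0.4, -0.3, 0.1]
finger_gap: 1.004
```

```bash
python3 - <<'E'
from h import *
plan([(479.6,-351.7,180,-75.6),(479.6,-351.7,65,-75.6)])
print(env.state()["joint_pos"].round(3))
E
```

```text
at [ 193.9 -132.5  182.1] axis [ 0.059 -0.053 -0.997] yaw -77.1 F [-0.4 -0.3  0.1] gap 1.004 t 24.7
turn -1.5 shift [  30.7  282.6 -221.1]
turn 0.0 shift [114.6  -7.6   5.1]
[-0.856 -0.754  2.097  0.01   1.72   0.49 ]
```

apply_moves(rows=[[0, 0, -12, 10, 0], [0, 0, -12, 10, 0], [0, 0, -12, 10, 0], [0, 0, 0, 0, 0]])

```text
time: 25.1
ee_pos: [187.3, -123.7, 180.4]
tool_rot: [0.712, 0.066, -0.692, 0.094]
force: [-0.0, -0.4, -0.7]
finger_gap: 1.0
```

```bash
python3 - <<'E'
from h import *
plan([(479.6,-351.7,180,-75.6),(479.6,-351.7,65,-75.6)])
print(env.state()["joint_pos"].round(3))
E
```

```text
at [ 187.3 -123.7  180.4] axis [ 0.032 -0.036 -0.999] yaw -77.0 F [-0.  -0.4 -0.7] gap 1.0 t 25.1
turn -1.4 shift [  18.2  293.2 -226.1]
turn 0.0 shift [114.9  -5.    2.6]
[-0.839 -0.755  2.099 -0.     1.749  0.505]
```

apply_moves(rows=[[0, 0, -12, 11, 0], [0, 0, -12, 11, 0], [0, 0, -12, 11, 0], [0, 0, -10, 9, 0], [0, 0, 0, 0, 0]])

```text
time: 25.6
ee_pos: [176.7, -113.3, 179.9]
tool_rot: [-0.7, -0.076, 0.705, -0.084]
force: [-0.2, 1.0, -0.4]
finger_gap: 0.999
```

```bash
python3 - <<'E'
from h import *
plan([(479.6,-351.7,180,-75.6),(479.6,-351.7,65,-75.6)])
print(env.state()["joint_pos"].round(3))
E
```

```text
at [ 176.7 -113.3  179.9] axis [-0.006 -0.013 -1.   ] yaw -77.0 F [-0.2  1.  -0.4] gap 0.999 t 25.6
turn -1.4 shift [   1.1  306.2 -234.2]
turn 0.0 shift [115.   -1.2  -1. ]
[-0.823 -0.756  2.1   -0.013  1.793  0.518]
```

apply_moves(rows=[[0, 0, 8, -6, -1.4], [0, 0, 20, -15, 0], [0, 0, 30, -23, 0], [0, 0, 0, 0, 0], [0, 0, 30, -23, 0], [0, 0, 30, -23, 0], [0, 0, 0, 0, 0], [0, 0, 30, -23, 0], [0, 0, 30, -23, 0], [0, 0, 0, 0, 0], [0, 0, 30, -23, 0], [0, 0, 30, -23, 0], [0, 0, 0, 0, 0], [0, 0, 25, -19, 0], [0, 0, 20, -15, 0], [0, 0, 12, -10, 0], [0, 0, 6, -5, 0], [0, 0, 0, 0, 0], [0, 0, 0, 0, 0]])

```text
time: 27.5
ee_pos: [468.8, -342.7, 179.6]
tool_rot: [-0.693, -0.09, 0.71, -0.088]
force: [0.3, 0.0, -0.1]
finger_gap: 0.995
```

```bash
python3 - <<'E'
from h import *
plan([(479.6,-351.7,180,-75.6),(479.6,-351.7,65,-75.6)])
print(env.state()["joint_pos"].round(3))
E
```

```text
at [ 468.8 -342.7  179.6] axis [-0.023 -0.    -1.   ] yaw -75.6 F [ 0.3  0.  -0.1] gap 0.995 t 27.5
turn 0.0 shift [-0.7 11.4 -8.2]
turn 0.0 shift [115.    0.6  -2.6]
[-0.72   0.188  1.382 -0.016  1.588  0.598]
```

apply_moves(rows=[[0, 0, 6, -4, 0], [0, 4, 4, -3, 0], [0, 10, 1, -1, 0], [0, 15, 0, -0.5, 0], [0, 18, 0, -0.5, 0], [0, 18, 0, -0.5, 0], [0, 15, 0, 0, 0], [0, 10, 0, 0, 0], [0, 6, 0, 0, 0], [0, 3, 0, 0, 0], [0, 0, 0, 0, 0], [0, 0, 0, 0, 0], [0, 0, 0, 0, 0]])

```text
time: 28.8
ee_pos: [475.7, -348.6, 70.4]
tool_rot: [-0.692, -0.091, 0.711, -0.086]
force: [-0.5, -0.4, -0.0]
finger_gap: 0.998
```

```bash
python3 - <<'E'
from h import *
plan([(479.6,-351.7,65,-75.6)])
E
```

```text
at [ 475.7 -348.6   70.4] axis [-0.027  0.003 -1.   ] yaw -75.6 F [-0.5 -0.4 -0. ] gap 0.998 t 28.8
turn 0.0 shift [ 5.3  4.  -3.1]
```

apply_moves(rows=[[0, 2, 1.5, -1.2, 0], [0, 2, 1, -1, 0], [0, 1, 0.5, -0.5, 0], [0, 0, 0, 0, 0], [0, 0, 0, 0, 0], [1, 0, 0, 0, 0], [1, 0, 0, 0, 0], [1, 0, 0, 0, 0], [1, 0, 0, 0, 0], [1, 0, 0, 0, 0], [1, 0, 0, 0, 0], [1, 0, 0, 0, 0], [1, 0, 0, 0, 0], [1, 0, 0, 0, 0]], grip_force=100)

```text
time: 30.2
ee_pos: [480.3, -351.8, 67.5]
tool_rot: [-0.693, -0.09, 0.71, -0.088]
force: [-0.1, 0.8, -0.1]
finger_gap: 0.117
```

```bash
python3 - <<'E'
from h import *
plan([(479.6,-351.7,65,-75.6)])
E
```

```text
at [ 480.3 -351.8   67.5] axis [-0.024  0.001 -1.   ] yaw -75.6 F [-0.1  0.8 -0.1] gap 0.117 t 30.2
turn 0.0 shift [ 2.5 -0.3  0.6]
```

apply_moves(rows=[[1, -3, 0, 0, 0], [1, -8, 0, 0, 0], [1, -15, 0, 0, 0], [1, -20, 0, 0, 0], [1, -22, 0, 0, 0], [1, -22, 0, 0, 0], [1, -22, 0, 0, 0], [1, -20, 0, 0, 0], [1, -15, 0, 0, 0], [1, -10, 0, 0, 0], [1, -6, 0, 0, 0], [1, -3, 0, 0, 0], [1, 0, 0, 0, 0], [1, 0, 0, 0, 0]])

```text
time: 31.6
ee_pos: [480.9, -348.5, 235.3]
tool_rot: [-0.688, -0.096, 0.714, -0.082]
force: [-0.2, -0.1, -6.3]
finger_gap: 0.116
```

apply_moves(rows=[[1, 0, 0, 0, -4], [1, 0, 0, 0, -8.3], [1, 0, 0, 0, -8.3], [1, 0, 0, 0, 0], [1, 0, 0, 0, -8.3], [1, 0, 0, 0, -8.3], [1, 0, 0, 0, 0], [1, 0, 0, 0, -8.3], [1, 0, 0, 0, -8.3], [1, 0, 0, 0, 0], [1, 0, 0, 0, -8.3], [1, 0, 0, 0, -8.3], [1, 0, 0, 0, -4], [1, 0, 0, 0, 0], [1, 0, 0, 0, 0]])

```text
time: 33.1
ee_pos: [477.9, -346.2, 224.0]
tool_rot: [-0.501, -0.512, 0.515, -0.471]
force: [0.6, 0.6, -6.6]
finger_gap: 0.113
```

```bash
python3 - <<'E'
from h import *
d=deck(0,0); plan([(*d,240,42),(*d,165,42)]); shot("side","s4"); shot("top","t4")
b=cv2.imread("pics/s4.png")[20:320,180:500]; cv2.imwrite("pics/s4z.png",cv2.resize(b,(640,600)))
E
```

```text
at [ 477.9 -346.2  224. ] axis [-0.054  0.028 -0.998] yaw -1.9 F [ 0.6  0.6 -6.6] gap 0.113 t 33.1
turn -43.9 shift [  -8.8  424.5 -290.8]
turn -0.0 shift [74.9  1.6  4.3]
```

View pics/s4z.png

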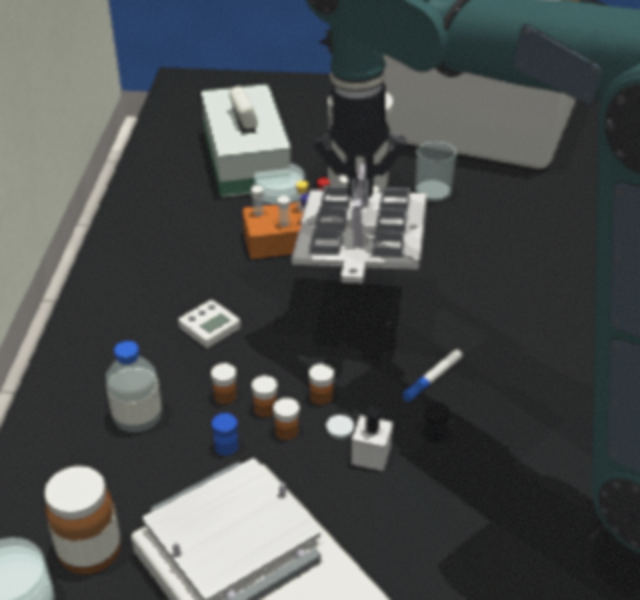

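apply_moves(rows=[[1, -10, 0, 0, -4], [1, -15, 0, 0, -8], [1, -20, 0, 0, -8], [1, -20, 0, 0, -8], [1, -15, 0, 0, -8], [1, -10, 0, 0, -7], [1, -5, 0, 0, 0], [1, 0, 0, 0, 0]])

```text
time: 34.0
ee_pos: [483.0, -348.8, 321.0]
tool_rot: [0.291, 0.667, -0.288, 0.622]
force: [1.1, -0.8, -6.4]
finger_gap: 0.119
```

apply_moves(rows=[[1, 0, 8, -5, 0], [1, 0, 18, -12, 0], [1, 0, 28, -18, 0], [1, 0, 33, -21, 0], [1, 0, 33, -21, 0], [1, 0, 33, -21, 0], [1, 0, 33, -21, 0], [1, 0, 33, -21, 0], [1, 0, 33, -21, 0], [1, 0, 33, -21, 0], [1, 0, 33, -21, 0], [1, 0, 28, -18, 0], [1, 0, 20, -13, 0], [1, 0, 13, -8, 0], [1, 0, 7, -4, 0], [1, 0, 3, -2, 0], [1, 0, 0, 0, 0]])

```text
time: 35.7
ee_pos: [614.9, 118.8, 309.0]
tool_rot: [0.299, 0.672, -0.3, 0.607]
force: [0.4, -0.5, -6.5]
finger_gap: 0.116
```

```bash
python3 - <<'E'
from h import *
d=deck(0,0); plan([(800,140,320,None),(*d,240,42),(*d,165,42)]); print(env.state()["joint_pos"].round(3))
E
```

```text
at [614.9 118.8 309. ] axis [-0.084  0.038 -0.996] yaw 39.9 F [ 0.4 -0.5 -6.5] gap 0.116 t 35.7
turn 0 shift [-25.7 155.1 100.6]
turn -2.1 shift [  97.1 -136.6 -136.3]
turn -0.0 shift [74.7  2.8  6.3]
[ 0.078  0.316  0.973  0.047  1.934 -0.601]
```

apply_moves(rows=[[1, 0, -1, 10, 0], [1, 0, -2, 22, 0], [1, -3, -3, 32, 0], [1, -3, -3, 32, 0], [1, -3, -3, 32, 0], [1, -3, -3, 32, 0], [1, -3, -3, 32, 0], [1, -3, -3, 32, 0], [1, -3, -3, 28, 0], [1, -3, -2, 18, 0], [1, 0, -1, 10, 0], [1, 0, 0, 0, 0]])

```text
time: 36.9
ee_pos: [770.6, -159.5, 295.9]
tool_rot: [0.308, 0.666, -0.314, 0.603]
force: [-0.9, 0.7, -6.3]
finger_gap: 0.119
```

```bash
python3 - <<'E'
from h import *
d=deck(0,0); plan([(840,-148,320,None),(*d,240,42),(*d,165,42)]); print(env.state()["joint_pos"].round(3))
E
```

```text
at [ 770.6 -159.5  295.9] axis [-0.085  0.031 -0.996] yaw 37.9 F [-0.9  0.7 -6.3] gap 0.119 t 36.9
turn 0 shift [-29.6  60.6  31.3]
turn -4.1 shift [ 109.2   26.6 -377.3]
turn -0.0 shift [74.7  3.2  5.9]
[-0.279  0.807  0.277  0.008  2.148 -0.934]
```

apply_moves(rows=[[1, -10, 17, 20, -2], [1, -10, 17, 20, -2], [1, -10, 17, 20, 0], [1, -10, 17, 20, 0], [1, 0, 0, 0, 0]])

```text
time: 37.4
ee_pos: [798.3, -163.1, 289.4]
tool_rot: [0.293, 0.65, -0.286, 0.64]
force: [-0.9, 0.3, -6.6]
finger_gap: 0.113
```

```bash
python3 - <<'E'
from h import *
d=deck(0,0); plan([(840,-148,320,None),(*d,240,42),(*d,165,42)]); print(env.state()["joint_pos"].round(3))
E
```

```text
at [ 798.3 -163.1  289.4] axis [-0.008  0.015 -1.   ] yaw 41.7 F [-0.9  0.3 -6.6] gap 0.113 t 37.4
turn 0 shift [-30.7  41.3  15.9]
turn -0.3 shift [  86.4   22.9 -383.4]
turn -0.0 shift [75.  -0.3  1.2]
[-0.276  0.815  0.274  0.014  2.064 -0.997]
```

apply_moves(rows=[[1, 0, 0, -8, -0.3], [1, 0, 1, -18, 0], [1, 0, 2, -28, 0], [1, 0, 2, -34, 0], [1, 3, 2, -36, 0], [1, 5, 2, -36, 0], [1, 5, 2, -36, 0], [1, 7, 2, -36, 0], [1, 7, 2, -36, 0], [1, 7, 2, -32, 0], [1, 7, 2, -26, 0], [1, 5, 2, -20, 0], [1, 3, 1, -14, 0], [1, 0, 1, -8, 0], [1, 0, 0, -4, 0], [1, 0, 0, 0, 0], [1, 0, 0, 0, 0], [1, 0, 0, 0, 0]])

```text
time: 39.2
ee_pos: [556.2, 143.2, 260.3]
tool_rot: [0.295, 0.641, -0.281, 0.651]
force: [-0.5, -0.0, -5.4]
finger_gap: 0.117
```

```bash
python3 - <<'E'
from h import *
d=deck(0,0); plan([(*d,190,42),(*d,165,42)]); print(d)
E
```

```text
at [556.2 143.2 260.3] axis [ 0.022  0.013 -1.   ] yaw 41.9 F [-0.5 -0.  -5.4] gap 0.117 t 39.2
turn -0.1 shift [71.4 37.6 21.2]
turn 0.0 shift [25.  -0.6 -0.1]
[599.8 153.5]
```

apply_moves(rows=[[1, 3, 4, 2, 0], [1, 7, 7, 4, 0], [1, 10, 8, 5, 0], [1, 10, 8, 5, 0], [1, 9, 6, 3, 0], [1, 7, 3, 2, 0], [1, 5, 1, 0, 0], [1, 2, 0, 0, 0], [1, 0, 0, 0, 0], [1, 0, 0, 0, 0], [1, 0, 0, 0, 0]])

```text
time: 40.3
ee_pos: [603.6, 151.9, 200.2]
tool_rot: [0.295, 0.642, -0.283, 0.649]
force: [0.5, 0.5, -5.6]
finger_gap: 0.117
```

```bash
python3 - <<'E'
from h import *
d=deck(0,0); plan([(*d,190,42),(*d,137.5,42)]); shot("side","s5"); shot("top","t5")
a=cv2.imread("pics/s5.png")[200:340,220:400]; b=cv2.imread("pics/t5.png")[140:280,170:350]
cv2.imwrite("pics/s5z.png",cv2.resize(np.hstack([a,b]),(800,311),interpolation=cv2.INTER_CUBIC))
E
```

```text
at [603.6 151.9 200.2] axis [ 0.017  0.012 -1.   ] yaw 41.8 F [ 0.5  0.5 -5.6] gap 0.117 t 40.3
turn -0.2 shift [10.2 -2.  -3.8]
turn 0.0 shift [52.5 -1.1 -0.1]
```

View pics/s5z.png

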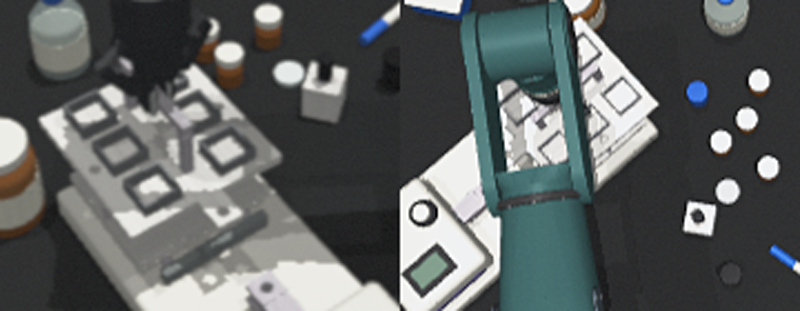

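```bash
python3 - <<'E'
from h import *
s=cv2.imread("pics/s5.png")
e=blob(s,320.8,294.5,3,True); c=blob(s,339.7,329.2,3,True)
E=ray("side",*e,142.7)[:2];C=ray("side",*c,90)[:2]
print(e,c,E,C)
a=np.radians(42);y=np.array([-np.sin(a),np.cos(a)])
print("from clevis D0",C-180*y,"expected eye for tcp",np.array([603.6,151.9])+120*y, "E-120y",E-120*y)
cv2.imwrite("pics/s5y.png",cv2.resize(s[225:345,250:370],(600,600),interpolation=cv2.INTER_CUBIC))
E
```

```text
(np.float64(319.998687664042), np.float64(293.912510936133)) (np.float64(339.6203451407811), np.float64(329.0145322434151)) [528.77049074 238.53509145] [480.79251053 288.61904683]
from clevis D0 [601.23601967 154.85297825] expected eye for tcp [523.30432724 241.07737906] E-120y [609.06616351 149.35771239]
```

View pics/s5y.png

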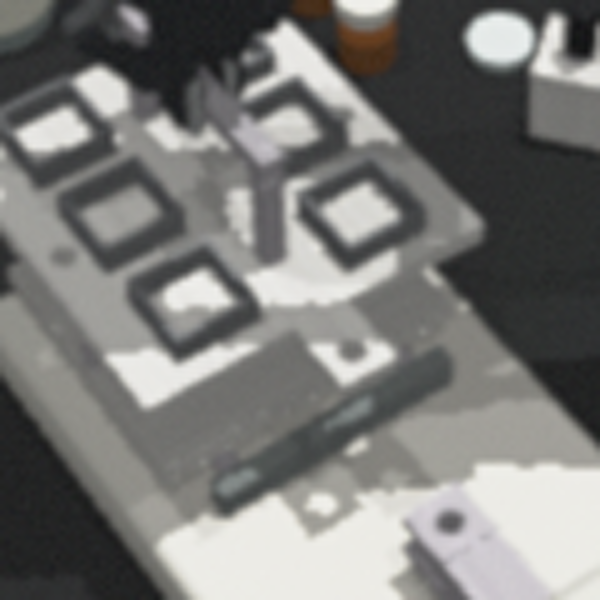

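```bash
python3 - <<'E'
from h import *
s=cv2.imread("pics/s5.png")
a=np.radians(42);y=np.array([-np.sin(a),np.cos(a)]);x=np.array([np.cos(a),np.sin(a)])
E=ray("side",319.6,294.5,145.2)[:2]; 
h=blob(s,262.2,275.8,2,True)
for z in(143,145,147): print(ray("side",319.6,294.5,z)[:2],ray("side",*h,z)[:2])
print(h); d=ray("side",*h,145)[:2]-ray("side",319.6,294.5,145.2)[:2]; print(d@x,d@y)
E
```

```text
[529.41424985 240.41472552] [665.22206848 202.25619032]
[529.18655374 241.89136955] [664.69335263 203.81741322]
[528.95885763 243.36801358] [664.16463679 205.37863612]
(np.float64(262.21892816419614), np.float64(275.9090649942987))
75.14284127641704 -119.0911820213897
```

```bash
python3 - <<'E'
from h import *
t=cv2.imread("pics/t5.png").mean(2)
a=np.radians(42);y=np.array([-np.sin(a),np.cos(a)]);x=np.array([np.cos(a),np.sin(a)])
# right edge (x=+90..,-y edge): points where bright->dark going right along rows 155..183 and edge below
P=[]
for v in range(158,184):
    r=t[v,240:310]; i=[k for k in range(len(r)-1) if r[k]>110>=r[k+1]]
    if i: k=i[-1]; P.append((240+k+(r[k]-110)/(r[k]-r[k+1]),v))
P=np.array(P); W=np.array([ray("top",*p,143)[:2] for p in P])
for c in((603.6,151.9),(604.1,154.2),(608.8,152.8)):
    r=W-np.array(c); print(c,"y",np.round((r@y)[::3],1),"x",np.round((r@x)[::3],1))
E
```

```text
(603.6, 151.9) y [ -97.4  -97.2  -97.   -96.7  -96.4  -96.3  -96.8 -163.9 -157.3] x [  41.9   28.    14.2    0.4  -13.4  -27.2  -41.6 -117.2 -125. ]
(604.1, 154.2) y [ -98.7  -98.5  -98.3  -98.   -97.8  -97.7  -98.2 -165.3 -158.7] x [  40.    26.1   12.2   -1.5  -15.3  -29.1  -43.5 -119.1 -126.9]
(608.8, 152.8) y [ -94.6  -94.3  -94.1  -93.8  -93.6  -93.5  -94.  -161.1 -154.5] x [  37.4   23.6    9.7   -4.1  -17.8  -31.7  -46.1 -121.7 -129.5]
```

apply_moves(rows=[[1, 2, -1, -1.5, 0], [1, 5, -1.3, -2, 0], [1, 6, -1.3, -2, 0], [1, 6, -1, -1, 0], [1, 5, -0.3, 0, 0], [1, 3, -0.2, 0, 0], [1, 1, 0, 0, 0], [1, 0, 0, 0, 0], [1, 0, 0, 0, 0], [1, 0, 0, 0, 0]])

```text
time: 41.4
ee_pos: [595.2, 153.8, 170.2]
tool_rot: [0.295, 0.641, -0.282, 0.649]
force: [-0.5, -0.3, -6.3]
finger_gap: 0.121
```

```bash
python3 - <<'E'
from h import *
plan([(598,156,165,42)]); s=shot("side","s6").copy(); t=shot("top","t6").mean(2)
a=np.radians(42);y=np.array([-np.sin(a),np.cos(a)]);x=np.array([np.cos(a),np.sin(a)])
z=env.state()["ee_pos"][2]-67.5+10
pe=proj("side",[*(np.array([601.2,154.9])+120*y),z+2]); ph=proj("side",[*(np.array([601.2,154.9])+76*x),z+2])
e=blob(s,*pe,3,True);h=blob(s,*ph,3,True)
E=ray("side",*e,z+2)[:2]-120*y;H=ray("side",*h,z+2)[:2]-76*x
print(pe,e,ph,h,E,H)
for c in(E,H): d=np.array([601.2,154.9])-c; print("to go x,y",d@x,d@y)
W=[]
for v in range(158,184):
    r=t[v,240:310]; i=[k for k in range(len(r)-1) if r[k]>110>=r[k+1]]
    if i: k=i[-1]; W.append(ray("top",240+k+(r[k]-110)/(r[k]-r[k+1]),v,z-1)[:2])
print("top edge y",((np.array(W)-[600.5,154.5])@y).round(1))
cv2.imwrite("pics/s6y.png",cv2.resize(s[235:345,250:370],(600,550),interpolation=cv2.INTER_CUBIC))
E
```

```text
at [595.2 153.8 170.2] axis [ 0.018  0.012 -1.   ] yaw 41.8 F [-0.5 -0.3 -6.3] gap 0.121 t 41.4
turn -0.2 shift [5.3 3.4 0.2]
[323.50536873 303.85595979] (np.float64(323.89740720014925), np.float64(303.5200522290617)) [266.36382673 285.09783633] (np.float64(267.01447740112997), np.float64(285.11052259887003)) [600.437976   153.91602583] [599.70003547 154.78393805]
to go x,y 1.224701423274254 0.2213417275537843
to go x,y 1.1923514817414664 -0.9174213376616436
top edge y [ -94.5  -94.8  -95.   -94.3  -94.4  -94.3  -94.   -94.2  -93.6  -93.8
  -94.   -94.2  -94.4  -93.7  -93.9  -93.7  -93.4  -93.7  -93.1 -173.2
 -172.2 -171.6 -169.6 -167.3 -164.9 -162.1]
```

View pics/s6y.png

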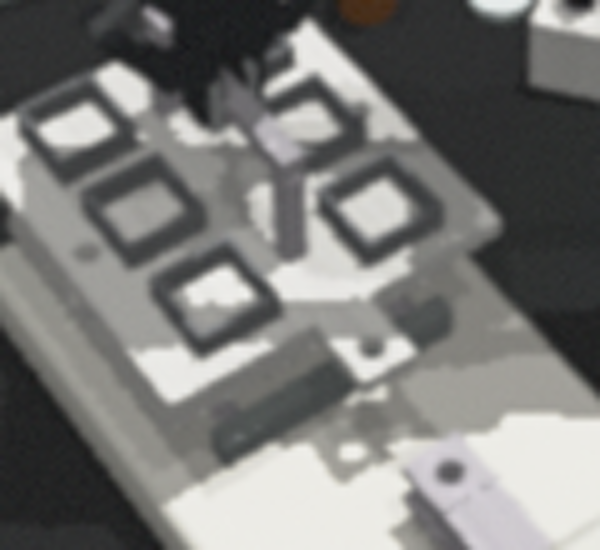

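apply_moves(rows=[[1, 2, 0.4, 0.3, -0.2], [1, 3, 0.3, 0.1, 0], [1, 3, 0, 0, 0], [1, 3, 0, 0, 0], [1, 3, 0, 0, 0], [1, 2, 0, 0, 0], [1, 0, 0, 0, 0], [1, 0, 0, 0, 0]])

```text
time: 42.3
ee_pos: [596.4, 154.2, 152.8]
tool_rot: [0.294, 0.642, -0.281, 0.65]
force: [-0.4, 0.0, -7.3]
finger_gap: 0.119
```

```bash
python3 - <<'E'
from h import *
plan([(596,153.3,137.5,42)])
E
```

```text
at [596.4 154.2 152.8] axis [ 0.018  0.012 -1.   ] yaw 42.0 F [-0.4  0.  -7.3] gap 0.119 t 42.3
turn -0.0 shift [15.3 -1.2  0.4]
```

apply_moves(rows=[[1, 2, -0.1, 0, 0], [1, 3, -0.1, 0, 0], [1, 3, -0.1, 0, 0], [1, 2, 0, 0, 0], [1, 2, 0, 0, 0], [1, 1, 0, 0, 0], [1, 0, 0, 0, 0]])

```text
time: 43.0
ee_pos: [597.1, 154.4, 140.3]
tool_rot: [0.295, 0.641, -0.281, 0.651]
force: [-0.3, -0.4, -5.3]
finger_gap: 0.12
```

```bash
python3 - <<'E'
from h import *
plan([(596,153.3,137.5,42)])
E
```

```text
at [597.1 154.4 140.3] axis [ 0.02   0.013 -1.   ] yaw 42.0 F [-0.3 -0.4 -5.3] gap 0.12 t 43.0
turn -0.0 shift [ 2.7 -1.6  0.1]
```

Nearly down. Lower the rest, release, and rise.

apply_moves(rows=[[1, 1.5, 0, 0, 0], [1, 1, 0, 0, 0], [1, 0, 0, 0, 0], [0.6, 0, 0, 0, 0], [0.2, 0, 0, 0, 0], [0, 0, 0, 0, 0], [0, 0, 0, 0, 0], [0, 0, 0, 0, 0]], grip_force=40)

```text
time: 43.8
ee_pos: [600.9, 154.9, 144.7]
tool_rot: [0.297, 0.637, -0.278, 0.655]
force: [0.9, -0.5, -0.2]
finger_gap: 0.948
```

```bash
python3 - <<'E'
from h import *
plan([(596,153.3,137.5,42)])
E
```

```text
at [600.9 154.9 144.7] axis [ 0.034  0.015 -0.999] yaw 42.0 F [ 0.9 -0.5 -0.2] gap 0.948 t 43.8
turn -0.0 shift [ 7.  -5.  -2.1]
```

```bash
sed -i 's/^D0=.*/D0=np.array([600.7,154.2]);YAW=42.0/' h.py; python3 - <<'E'
from h import *
c=deck(0,208); e=env.state()["ee_pos"]; plan([(e[0],e[1],215,42),(*c,215,42),(*c,140,42),(*c,76,42)])
E
```

```text
at [600.9 154.9 144.7] axis [ 0.034  0.015 -0.999] yaw 42.0 F [ 0.9 -0.5 -0.2] gap 0.948 t 43.8
turn -0.0 shift [-70.3   2.5   0.8]
turn 0.0 shift [  -2.4   -0.6 -207.6]
turn -0.0 shift [74.9 -2.6 -0.9]
turn 0.0 shift [64.  -2.2 -0.7]
```

apply_moves(rows=[[0, -4, 0, 0, 0], [0, -10, 0, 0, 0], [0, -16, 0, 0, 0], [0, -16, 0, 0, 0], [0, -14, 0, 0, 0], [0, -8, 0, 0, 0], [0, -3, 0, -6, 0], [0, 0, 0, -16, 0], [0, 0, 0, -26, 0], [0, 0, 0, -30, 0], [0, 0, 0, -32, 0], [0, 0, 0, -32, 0], [0, 0, 0, -28, 0], [0, 0, 0, -20, 0], [0, 0, 0, -10, 0], [0, 0, 0, -5, 0], [0, 0, 0, 0, 0], [0, 0, 0, 0, 0], [0, 0, 0, 0, 0]])

```text
time: 45.7
ee_pos: [446.6, 315.2, 212.2]
tool_rot: [0.294, 0.641, -0.28, 0.652]
force: [0.1, 0.2, 0.3]
finger_gap: 0.996
```

```bash
python3 - <<'E'
from h import *
c=deck(0,208); plan([(*c,140,42),(*c,76,42)])
s=shot("side","s7"); cv2.imwrite("pics/s7z.png",cv2.resize(s[230:350,245:375],(520,480),interpolation=cv2.INTER_CUBIC))
E
```

```text
at [446.6 315.2 212.2] axis [ 0.022  0.012 -1.   ] yaw 42.1 F [0.1 0.2 0.3] gap 0.996 t 45.7
turn 0.1 shift [72.4  5.  14.4]
turn -0.0 shift [64.  -1.6 -0.4]
```

View pics/s7z.png

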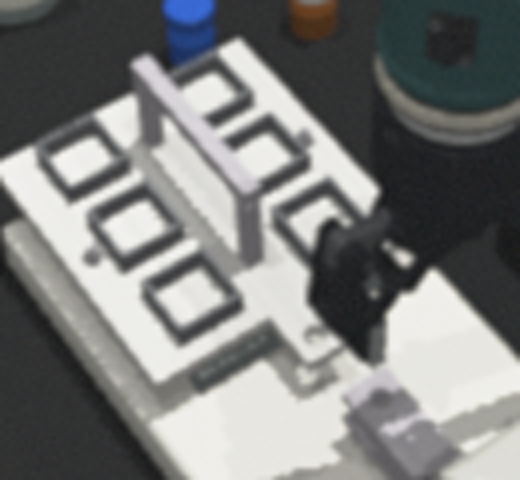

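apply_moves(rows=[[0, 0, 1.5, 4, 0], [0, 3, 1.5, 4.5, 0], [0, 8, 1, 3, 0], [0, 14, 0, 1, 0], [0, 18, -0.3, 0, 0], [0, 20, -0.5, 0, 0], [0, 20, -0.5, 0, 0], [0, 18, -0.5, 0, 0], [0, 13, -0.5, 0, 0], [0, 8, -0.3, 0, 0], [0, 4, 0, 0, 0], [0, 2, 0, 0, 0], [0, 0, 0, 0, 0], [0, 0, 0, 0, 0], [0, 0, 0, 0, 0]])

```text
time: 47.25
ee_pos: [461.7, 304.4, 72.9]
tool_rot: [0.295, 0.64, -0.283, 0.65]
force: [0.8, 0.3, 0.4]
finger_gap: 1.002
```

```bash
python3 - <<'E'
from h import *
c=deck(0,208); plan([(*c,76,42)])
E
```

```text
at [461.7 304.4  72.9] axis [ 0.02   0.011 -1.   ] yaw 41.8 F [0.8 0.3 0.4] gap 1.002 t 47.25
turn -0.2 shift [-3.1  2.9 -3.4]
```

apply_moves(rows=[[0, -1.5, 1.5, -1.5, 0], [0, -1, 1, -1, 0], [0, 0, 0, 0, 0], [1, 0, 0, 0, 0], [1, 0, 0, 0, 0], [1, 0, 0, 0, 0], [1, 0, 0, 0, 0], [1, 0, 0, 0, 0], [1, 0, 0, 0, 0], [1, 0, 0, 0, 0]], grip_force=60)

```text
time: 48.25
ee_pos: [461.3, 307.6, 78.1]
tool_rot: [0.294, 0.641, -0.283, 0.65]
force: [0.2, 0.3, 0.2]
finger_gap: 0.338
```

```bash
python3 - <<'E'
from h import *
c=deck(0,208); plan([(*c,76,42),(*deck(0,148),76,42)])
E
```

```text
at [461.3 307.6  78.1] axis [ 0.019  0.009 -1.   ] yaw 41.8 F [0.2 0.3 0.2] gap 0.338 t 48.25
turn -0.2 shift [ 2.1  0.9 -0.8]
turn 0.0 shift [ 0.4  0.  60. ]
```

apply_moves(rows=[[1, 0, 0, 2, 0], [1, 0, 0, 4, 0], [1, 0, 0, 6, 0], [1, 0, 0, 7, 0], [1, 0, 0, 7, 0], [1, 0, 0, 7, 0], [1, 0, 0, 7, 0], [1, 0, 0, 6, 0], [1, 0, 0, 4, 0], [1, 0, 0, 2, 0], [1, 0, 0, 0, 0], [1, 0, 0, 0, 0]])

```text
time: 49.45
ee_pos: [497.1, 267.8, 78.1]
tool_rot: [0.295, 0.643, -0.282, 0.648]
force: [-2.3, 3.5, 2.5]
finger_gap: 0.339
```

```bash
python3 - <<'E'
from h import *
p=env.state()["ee_pos"][:2]-np.array([461.3,307.6]); a=np.radians(42); print("drawn",-p@[-np.sin(a),np.cos(a)],p@[np.cos(a),np.sin(a)])
plan([(*deck(0,148),76,42)])
E
```

```text
drawn 53.538010511171954 -0.07685617591874465
at [497.1 267.8  78.1] axis [ 0.014  0.013 -1.   ] yaw 41.8 F [-2.3  3.5  2.5] gap 0.339 t 49.45
turn -0.2 shift [2.1 1.  5.7]
```

apply_moves(rows=[[1, 0, 0, 2, 0], [1, 0, 0, 2, 0], [1, 0, 0, 1.5, 0], [1, 0, 0, 1, 0], [1, 0, 0, 0, 0], [1, 0, 0, 0, 0]])

```text
time: 50.05
ee_pos: [501.3, 263.0, 78.1]
tool_rot: [0.295, 0.643, -0.282, 0.648]
force: [-1.6, 3.7, 1.7]
finger_gap: 0.343
```

```bash
python3 - <<'E'
from h import *
p=env.state()["ee_pos"][:2]-np.array([461.3,307.6]); a=np.radians(42); print("drawn",-p@[-np.sin(a),np.cos(a)],p@[np.cos(a),np.sin(a)])
plan([(*deck(0,148),76,42)])
E
```

```text
drawn 59.903459321051415 -0.09084798634120894
at [501.3 263.   78.1] axis [ 0.014  0.013 -1.   ] yaw 41.9 F [-1.6  3.7  1.7] gap 0.343 t 50.05
turn -0.1 shift [ 2.1  1.  -0.6]
```

apply_moves(rows=[[0.5, 0, 0, 0, 0], [0, 0, 0, 0, 0], [0, 0, 0, 0, 0], [0, 0, 0, 0, 0], [0, -5, 0, 0, 0], [0, -12, 0, 0, 0], [0, -18, 0, 0, 0], [0, -20, 0, 0, 0], [0, -20, 0, 0, 0], [0, -18, 0, 0, 0], [0, -12, 0, 0, 0], [0, -5, 0, 0, 0], [0, 0, 0, 0, 0]])

```text
time: 51.35
ee_pos: [502.2, 259.1, 198.5]
tool_rot: [0.296, 0.639, -0.282, 0.652]
force: [0.5, 0.3, -0.9]
finger_gap: 0.999
```

```bash
python3 - <<'E'
from h import *
plan([(439.5,-36,190,42),(439.5,-36,72,42)])
s=shot("side","s8");t=shot("top","t8"); 
cv2.imwrite("pics/s8z.png",cv2.resize(np.hstack([s[220:350,255:385],t[160:290,180:310]]),(800,400),interpolation=cv2.INTER_CUBIC))
E
```

```text
at [502.2 259.1 198.5] axis [ 0.024  0.011 -1.   ] yaw 41.8 F [ 0.5  0.3 -0.9] gap 0.999 t 51.35
turn -0.2 shift [   3.8 -244.2  177.3]
turn 0.0 shift [118.  -3.  -1.]
```

View pics/s8z.png

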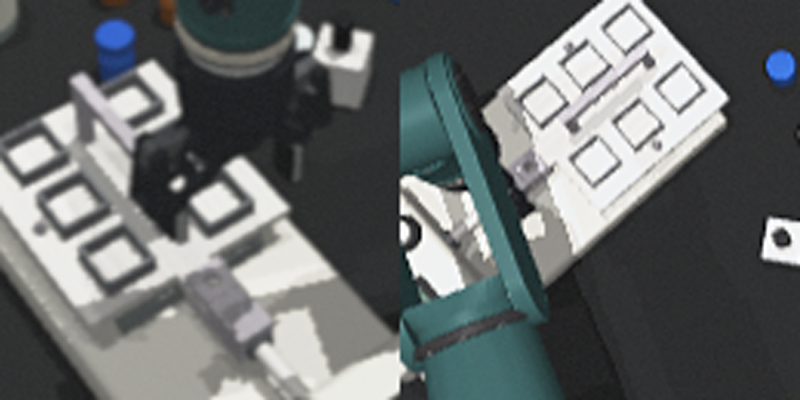

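apply_moves(rows=[[0, 0, -6, 4, -0.2], [0, 0, -14, 10, 0], [0, 0, -22, 16, 0], [0, 0, -25, 18, 0], [0, 0, -25, 18, 0], [0, 0, -25, 18, 0], [0, 0, -25, 18, 0], [0, 0, -25, 18, 0], [0, 0, -25, 18, 0], [0, 0, -20, 15, 0], [0, 0, -14, 10, 0], [0, 0, -9, 7, 0], [0, 0, -5, 4, 0], [0, 0, -2, 1.5, 0], [0, 0, 0, 0, 0], [0, 0, 0, 0, 0]])

```text
time: 53.05
ee_pos: [421.3, -56.4, 179.7]
tool_rot: [0.29, 0.647, -0.29, 0.643]
force: [-0.0, 0.1, 0.1]
finger_gap: 1.004
```

```bash
python3 - <<'E'
from h import *
s=cv2.imread("pics/s8.png");t=cv2.imread("pics/t8.png")
pt=blob(t,304.1,237.3,4,True); ps=blob(s,255+343/3.077,220+38/3.077,4,True)
print(pt,ps,tri(pt,ps),ray("top",*pt,80),ray("side",*ps,75))
plan([(439.5,-36,140,42),(439.5,-36,72,42)])
E
```

```text
(np.float64(303.8111283912217), np.float64(236.99948159668222)) (np.float64(365.9168857894135), np.float64(231.46701726306162)) [440.04834112 -32.73531617  67.24472364] [438.72709866 -33.28546233  80.        ] [440.11919025 -25.3140978   75.        ]
at [421.3 -56.4 179.7] axis [-0.005  0.002 -1.   ] yaw 41.6 F [-0.   0.1  0.1] gap 1.004 t 53.05
turn -0.4 shift [39.6 27.3 -2.8]
turn -0.0 shift [68.   0.2  0.3]
```

apply_moves(rows=[[0, 2, 4, -0.5, -0.4], [0, 6, 7, -1, 0], [0, 10, 7, -1, 0], [0, 14, 5, -0.5, 0], [0, 16, 3, 0, 0], [0, 17, 1, 0, 0], [0, 16, 0, 0, 0], [0, 12, 0, 0, 0], [0, 7, 0, 0, 0], [0, 4, 0, 0, 0], [0, 2, 0, 0, 0], [0, 0, 0, 0, 0], [0, 0, 0, 0, 0], [0, 0, 0, 0, 0]])

```text
time: 54.45
ee_pos: [442.6, -27.7, 65.3]
tool_rot: [0.285, 0.65, -0.284, 0.645]
force: [0.3, 0.4, 0.0]
finger_gap: 0.999
```

```bash
python3 - <<'E'
from h import *
plan([(439.3,-35.6,72,42)])
E
```

```text
at [442.6 -27.7  65.3] axis [-0.005  0.004 -1.   ] yaw 42.6 F [0.3 0.4 0. ] gap 0.999 t 54.45
turn 0.6 shift [-6.7 -7.7  3.7]
```

apply_moves(rows=[[0, -3, -3, 1.5, 0.6], [0, -2, -2.5, 1.2, 0], [0, -1, -1.2, 0.5, 0], [0, 0, 0, 0, 0], [0, 0, 0, 0, 0]])

```text
time: 54.95
ee_pos: [440.6, -35.9, 73.7]
tool_rot: [0.289, 0.646, -0.287, 0.645]
force: [0.1, -0.4, -0.5]
finger_gap: 0.999
```

```bash
python3 - <<'E'
from h import *
plan([(439.3,-35.6,72,42)])
E
```

```text
at [440.6 -35.9  73.7] axis [-0.001  0.003 -1.   ] yaw 41.9 F [ 0.1 -0.4 -0.5] gap 0.999 t 54.95
turn -0.1 shift [ 1.7 -0.8 -1.1]
```

Close on the knob and lift.

apply_moves(rows=[[0, 0.5, 0, -0.8, 0], [1, 0, 0, 0, 0], [1, 0, 0, 0, 0], [1, 0, 0, 0, 0], [1, 0, 0, 0, 0], [1, 0, 0, 0, 0], [1, 0, 0, 0, 0], [1, 0, 0, 0, 0], [1, 0, 0, 0, 0]], grip_force=60)

```text
time: 55.85
ee_pos: [439.4, -35.4, 72.9]
tool_rot: [0.289, 0.647, -0.288, 0.644]
force: [-0.7, -0.8, 1.2]
finger_gap: 0.213
```

```bash
python3 - <<'E'
from h import *
plan([(439.3,-35.6,72,42)])
E
```

```text
at [439.4 -35.4  72.9] axis [-0.003  0.003 -1.   ] yaw 41.9 F [-0.7 -0.8  1.2] gap 0.213 t 55.85
turn -0.1 shift [ 0.9 -0.2  0.1]
```

apply_moves(rows=[[1, -4, 0, 0, 0], [1, -10, 0, 0, 0], [1, -16, 0, 0, 0], [1, -20, 0, 0, 0], [1, -20, 0, 0, 0], [1, -20, 0, 0, 0], [1, -16, 0, 0, 0], [1, -10, 0, 0, 0], [1, -4, 0, 0, 0], [1, 0, 0, 0, 0], [1, 0, 0, 0, 0]])

```text
time: 56.95
ee_pos: [440.0, -34.9, 201.2]
tool_rot: [0.289, 0.646, -0.287, 0.645]
force: [-0.2, 0.8, -1.1]
finger_gap: 0.21
```

```bash
python3 - <<'E'
from h import *
plan([(520.8,242.5,200,42),(520.8,242.5,111,42)])
E
```

```text
at [440.  -34.9 201.2] axis [ 0.     0.004 -1.   ] yaw 41.9 F [-0.2  0.8 -1.1] gap 0.21 t 56.95
turn -0.1 shift [   2.3  245.7 -152. ]
turn -0.0 shift [89.  -0.3  0.3]
```

apply_moves(rows=[[1, 0, 6, -4, 0], [1, 0, 14, -9, 0], [1, 0, 22, -13, 0], [1, 0, 25, -15, 0], [1, 0, 25, -15, 0], [1, 0, 25, -15, 0], [1, 0, 25, -15, 0], [1, 0, 25, -16, 0], [1, 0, 22, -14, 0], [1, 0, 16, -10, 0], [1, 0, 12, -7, 0], [1, 0, 7, -4, 0], [1, 0, 4, -3, 0], [1, 0, 2, -1, 0], [1, 0, 0, 0, 0], [1, 0, 0, 0, 0], [1, 0, 0, 0, 0]])

```text
time: 58.65
ee_pos: [513.7, 236.8, 186.9]
tool_rot: [0.286, 0.654, -0.292, 0.637]
force: [-0.5, 0.2, -0.6]
finger_gap: 0.213
```

```bash
python3 - <<'E'
from h import *
plan([(520.8,242.5,165,42),(520.8,242.5,111,42)])
E
```

```text
at [513.7 236.8 186.9] axis [-0.026  0.001 -1.   ] yaw 41.7 F [-0.5  0.2 -0.6] gap 0.213 t 58.65
turn -0.3 shift [21.7  9.5  0.9]
turn -0.0 shift [54.  1.  1.]
```

apply_moves(rows=[[1, 2, 3, 0.3, -0.3], [1, 5, 3, 0.5, 0], [1, 6, 3, 0.5, 0], [1, 5, 1, 0.3, 0], [1, 3, 0, 0, 0], [1, 1, 0, 0, 0], [1, 0, 0, 0, 0], [1, 0, 0, 0, 0], [1, 0, 0, 0, 0]])

```text
time: 59.55
ee_pos: [522.2, 241.6, 162.4]
tool_rot: [0.284, 0.654, -0.291, 0.637]
force: [-0.2, -0.4, -0.8]
finger_gap: 0.214
```

```bash
python3 - <<'E'
from h import *
plan([(522.2,242.4,162,42),(522.2,242.4,113,42)])
s=shot("side","s9"); cv2.imwrite("pics/s9z.png",cv2.resize(s[240:340,280:400],(720,600),interpolation=cv2.INTER_CUBIC))
st=env.state();R=Ro.from_quat(st["tool_rot"]).as_matrix(); tip=st["ee_pos"]+65*R[:,0]
print("tip",tip,proj("side",tip),proj("side",(520.8,242.5,90)))
E
```

```text
at [522.2 241.6 162.4] axis [-0.026  0.001 -1.   ] yaw 42.0 F [-0.2 -0.4 -0.8] gap 0.214 t 59.55
turn -0.0 shift [ 0.4  0.5 -0.6]
turn 0.0 shift [49.   0.9  0.9]
tip [520.54699193 241.67398671  97.43554777] [323.92941202 307.60816883] [323.83449543 309.8476092 ]
```

View pics/s9z.png

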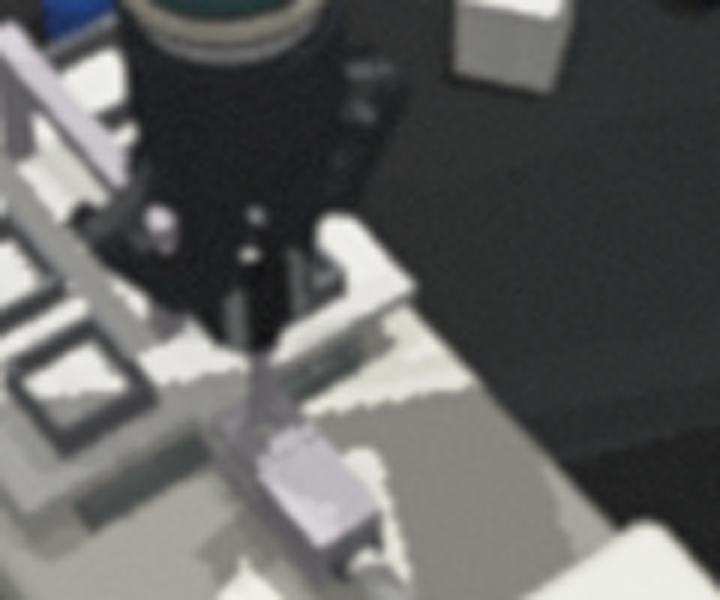

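apply_moves(rows=[[1, 1.5, 0.3, -0.4, 0], [1, 2, 0, 0, 0], [1, 2, 0, 0, 0], [1, 2, 0, 0, 0], [1, 2, 0, 0, 0], [1, 2, 0, 0, 0], [1, 1, 0, 0, 0], [1, 0, 0, 0, 0]])

```text
time: 60.4
ee_pos: [521.9, 242.2, 149.2]
tool_rot: [0.285, 0.654, -0.291, 0.637]
force: [-1.0, 0.2, -1.4]
finger_gap: 0.21
```

```bash
python3 - <<'E'
from h import *
plan([(522.2,242.4,113,42)])
E
```

```text
at [521.9 242.2 149.2] axis [-0.026  0.001 -1.   ] yaw 42.0 F [-1.   0.2 -1.4] gap 0.21 t 60.4
turn -0.0 shift [36.1  1.   0.7]
```

In the upper ear (z 149 < 155, no force). Keep going.

apply_moves(rows=[[1, 2, 0, 0, 0], [1, 2.5, 0, 0, 0], [1, 2.5, 0.1, 0, 0], [1, 2.5, 0.1, 0, 0], [1, 2.5, 0.1, 0, 0], [1, 2.5, 0.1, 0, 0], [1, 2, 0, 0, 0], [1, 1, 0, 0, 0], [1, 0, 0, 0, 0]])

```text
time: 61.3
ee_pos: [521.9, 243.0, 130.3]
tool_rot: [0.285, 0.654, -0.291, 0.637]
force: [-0.1, 0.5, -0.6]
finger_gap: 0.216
```

```bash
python3 - <<'E'
from h import *
plan([(522.2,242.4,113,42)])
E
```

```text
at [521.9 243.  130.3] axis [-0.025  0.002 -1.   ] yaw 42.0 F [-0.1  0.5 -0.6] gap 0.216 t 61.3
turn -0.0 shift [17.3  0.1  1. ]
```

apply_moves(rows=[[1, 2, 0, 0.2, 0], [1, 2.5, 0, 0.2, 0], [1, 2.5, 0, 0, 0], [1, 2.5, 0.1, 0, 0], [1, 2.5, 0.1, 0, 0], [1, 2, 0, 0, 0], [1, 1, 0, 0, 0], [1, 0, 0, 0, 0]])

```text
time: 62.1
ee_pos: [521.5, 242.8, 113.8]
tool_rot: [0.285, 0.655, -0.291, 0.637]
force: [0.9, -0.0, -0.5]
finger_gap: 0.21
```

```bash
python3 - <<'E'
from h import *
plan([(522.2,242.4,113,42)])
E
```

```text
at [521.5 242.8 113.8] axis [-0.026  0.002 -1.   ] yaw 42.0 F [ 0.9 -0.  -0.5] gap 0.21 t 62.1
turn -0.0 shift [0.8 0.3 0.8]
```

apply_moves(rows=[[1, 1, 0, 0, 0], [1, 0, 0, 0, 0], [0.6, 0, 0, 0, 0], [0, 0, 0, 0, 0], [0, 0, 0, 0, 0], [0, 0, 0, 0, 0], [0, -6, 0, 0, 0], [0, -12, 0, 0, 0], [0, -18, 0, 0, 0], [0, -20, 0, 0, 0], [0, -18, 0, 0, 0], [0, -12, 0, 0, 0], [0, -6, 0, 0, 0], [0, 0, 0, 0, 0]])

```text
time: 63.5
ee_pos: [525.3, 242.6, 214.8]
tool_rot: [0.286, 0.653, -0.29, 0.639]
force: [-1.0, -0.4, -0.5]
finger_gap: 0.996
```

```bash
cat >> h.py <<'E'
def caps(tag,z=50):
    """white round caps on the bench, from top and side views (z = cap top)"""
    out={}
    for n in("top","side"):
        im=shot(n,tag+n); hsv=cv2.cvtColor(im,cv2.COLOR_BGR2HSV)
        m=cv2.inRange(hsv,(0,0,150),(180,60,255)); c,_,s,ce=cv2.connectedComponentsWithStats(m)
        for k in range(1,c):
            if 25<s[k,4]<260 and s[k,2]<20 and s[k,3]<20:
                w=ray(n,*ce[k],z if n=="top" else z-3)
                if 400<w[0]<720 and -220<w[1]<0: print(n,ce[k].round(1),s[k,4],w[:2].round(1))
E
python3 - <<'E'
from h import *
caps("j1"); plan([(600,-100,200,None)])
E
```

```text
top [331.  175.7] 73 [ 657.2 -128.9]
top [325.6 193. ] 74 [ 595.3 -109.1]
top [314.  203.4] 75 [558.8 -68.1]
top [335.2 214.9] 78 [ 517.2 -141.6]
top [317.  225.7] 91 [480.2 -77.8]
top [304.5 237.8] 168 [438.7 -34.5]
side [290.7 205.9] 78 [ 661.  -132.6]
side [340.4 206. ] 86 [ 518.7 -145.9]
at [524.7 242.3 213.2] axis [-0.022  0.002 -1.   ] yaw 42.0 F [ 0.  -0.3  0.1] gap 1.003 t 63.6
turn 0 shift [  10.7 -172.7  305.1]
```

apply_moves(rows=[[0, -1, 0, 0, 4], [0, -1, 0, 0, 8.3], [0, -1, 0, 0, 8.3], [0, -1, 0, 0, 8.3], [0, -1, 0, 0, 8.3], [0, -1, 0, 0, 8.3], [0, -1, 0, 0, 8.3], [0, -1, 0, 0, 8.3], [0, -1, 0, 0, 8.3], [0, -1, 0, 0, 8.3], [0, 0, 0, 0, 7], [0, 0, 0, 0, 3.5], [0, 0, 0, 0, 0], [0, 0, 0, 0, 0]])

```text
time: 65.0
ee_pos: [516.4, 239.5, 201.3]
tool_rot: [-0.644, -0.243, 0.686, -0.235]
force: [0.2, -0.6, 0.2]
finger_gap: 0.997
```

apply_moves(rows=[[0, 0, 6, 5, 0], [0, 0, 14, 13, 0], [0, 0, 22, 20, 0], [0, 0, 27, 26, 0], [0, 0, 27, 26, 0], [0, 0, 27, 26, 0], [0, 0, 27, 26, 0], [0, 0, 27, 26, 0], [0, 0, 27, 26, 0], [0, 0, 24, 22, 0], [0, 0, 18, 16, 0], [0, 0, 12, 11, 0], [0, 0, 7, 6, 0], [0, 0, 3, 3, 0], [0, 0, 0, 0, 0], [0, 0, 0, 0, 0], [0, 0, 0, 0, 0]])

```text
time: 66.7
ee_pos: [489.9, -146.0, 204.2]
tool_rot: [-0.64, -0.247, 0.687, -0.24]
force: [1.1, -0.5, -1.4]
finger_gap: 1.0
```

```bash
python3 - <<'E'
from h import *
plan([(518.3,-142.5,120,-48),(518.3,-142.5,36,-48)]); print(env.state()["joint_pos"].round(3))
E
```

```text
at [ 489.9 -146.   204.2] axis [-0.065 -0.014 -0.998] yaw -49.8 F [ 1.1 -0.5 -1.4] gap 1.0 t 66.7
turn -1.8 shift [ 82.2  19.2 -28.2]
turn -0.0 shift [83.8  2.8 -4.8]
[-0.378  0.052  1.484 -0.037  1.66   0.488]
```

apply_moves(rows=[[0, 0, 4, -6, -1], [0, 4, 6, -9, -0.8], [0, 10, 5, -8, 0], [0, 16, 3, -4, 0], [0, 20, 1, -2, 0], [0, 22, 0.7, -1.2, 0], [0, 22, 0.7, -1.2, 0], [0, 22, 0.7, -1.2, 0], [0, 18, 0.6, -1, 0], [0, 13, 0.4, -0.7, 0], [0, 8, 0.3, -0.4, 0], [0, 4, 0, 0, 0], [0, 2, 0, 0, 0], [0, 0, 0, 0, 0], [0, 0, 0, 0, 0]])

```text
time: 68.2
ee_pos: [529.0, -135.5, 27.2]
tool_rot: [-0.635, -0.262, 0.681, -0.254]
force: [0.1, -0.2, -0.5]
finger_gap: 1.002
```

```bash
python3 - <<'E'
from h import *
plan([(518.3,-142.5,36,-48)])
E
```

```text
at [ 529.  -135.5   27.2] axis [-0.065 -0.012 -0.998] yaw -47.2 F [ 0.1 -0.2 -0.5] gap 1.002 t 68.2
turn 0.8 shift [-8.  -2.3 13.1]
```

apply_moves(rows=[[0, -2, -1, 3, 0.8], [0, -3, -1, 4, 0], [0, -2, 0, 3.5, 0], [0, -1, 0, 1.5, 0], [0, 0, 0, 0, 0], [0, 0, 0, 0, 0], [1, 0, 0, 0, 0], [1, 0, 0, 0, 0], [1, 0, 0, 0, 0], [1, 0, 0, 0, 0], [1, 0, 0, 0, 0], [1, 0, 0, 0, 0], [1, 0, 0, 0, 0]], grip_force=35)

```text
time: 69.5
ee_pos: [520.0, -143.4, 39.9]
tool_rot: [-0.638, -0.256, 0.682, -0.25]
force: [-0.9, 0.1, -0.0]
finger_gap: 0.384
```

apply_moves(rows=[[1, -4, 0, 0, 0], [1, -10, 0, 0, 0], [1, -18, 0, 0, 0], [1, -22, 0, 0, 0], [1, -24, 0, 0, 0], [1, -24, 0, 0, 0], [1, -24, 0, 0, 0], [1, -20, 0, 0, 0], [1, -12, 0, 0, 0], [1, -6, 0, 0, 0], [1, -2, 0, 0, 0], [1, 0, 0, 0, 0]])

```text
time: 70.7
ee_pos: [529.7, -140.3, 215.7]
tool_rot: [-0.639, -0.256, 0.681, -0.25]
force: [0.2, -0.2, -0.5]
finger_gap: 0.381
```

apply_moves(rows=[[1, 0, -3, -5, 0], [1, -1, -6, -12, 0], [1, -1, -9, -18, 0], [1, -1, -11, -22, 0], [1, -1, -11, -23, 0], [1, -1, -11, -23, 0], [1, -1, -11, -23, 0], [1, -1, -11, -23, 0], [1, -1, -9, -20, 0], [1, -1, -7, -16, 0], [1, 0, -5, -11, 0], [1, 0, -3, -6, 0], [1, 0, -1, -3, 0], [1, 0, 0, 0, 0], [1, 0, 0, 0, 0], [1, 0, 0, 0, 0]])

```text
time: 72.3
ee_pos: [616.6, 87.1, 203.3]
tool_rot: [-0.631, -0.261, 0.688, -0.245]
force: [-0.0, 0.6, -0.7]
finger_gap: 0.385
```

```bash
python3 - <<'E'
from h import *
n=deck(-45,-62); print(n); plan([(*n,150,-48),(*n,116,-48)])
E
```

```text
[608.74458045  78.01414353]
at [616.6  87.1 203.3] axis [-0.083 -0.008 -0.997] yaw -48.1 F [-0.   0.6 -0.7] gap 0.385 t 72.3
turn -0.1 shift [53.9  4.2  8.3]
turn -0.0 shift [33.9  1.7 -2.3]
```

apply_moves(rows=[[1, 3, 1, 1.5, 0], [1, 6, 1.5, 2, 0], [1, 10, 1.3, 2, 0], [1, 11, 1, 1.2, 0], [1, 10, 0.2, 0, 0], [1, 8, 0, 0, 0], [1, 5, 0, 0, 0], [1, 3, 0, 0, 0], [1, 0, 0, 0, 0], [1, 0, 0, 0, 0], [1, 0, 0, 0, 0]])

```text
time: 73.4
ee_pos: [608.8, 75.8, 141.8]
tool_rot: [-0.631, -0.26, 0.689, -0.244]
force: [-0.1, 0.4, -0.5]
finger_gap: 0.379
```

```bash
python3 - <<'E'
from h import *
n=deck(-45,-62); plan([(*n,120,-48)]); s=shot("side","s10")
cv2.imwrite("pics/s10z.png",cv2.resize(s[220:330,240:370],(780,600),interpolation=cv2.INTER_CUBIC))
E
```

```text
at [608.8  75.8 141.8] axis [-0.085 -0.009 -0.996] yaw -48.3 F [-0.1  0.4 -0.5] gap 0.379 t 73.4
turn -0.3 shift [21.7 -0.6 -3. ]
```

View pics/s10z.png

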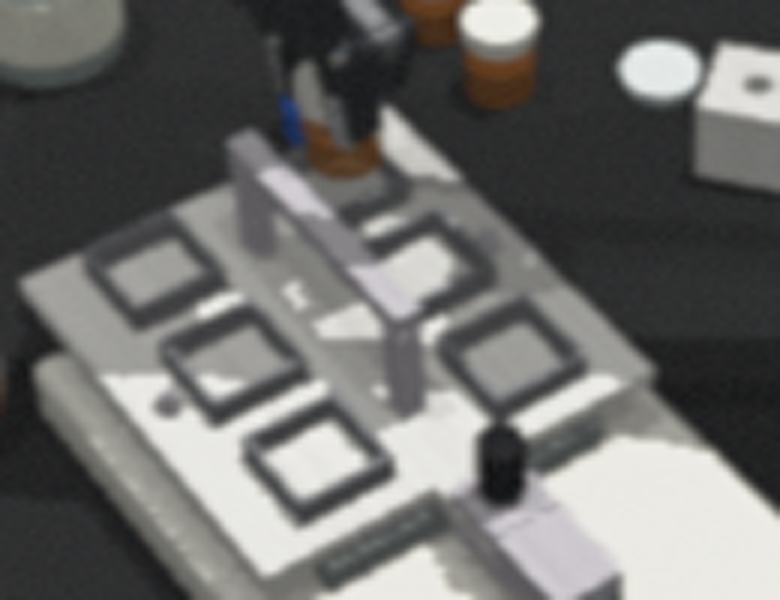

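apply_moves(rows=[[1, 3, 0, -1, -0.3], [1, 4, -0.3, -1, 0], [1, 4, -0.3, -0.7, 0], [1, 4, 0, -0.5, 0], [1, 3, 0, 0, 0], [1, 2, 0, 0, 0], [1, 1, 0, 0, 0], [1, 0, 0, 0, 0]])

```text
time: 74.25
ee_pos: [609.6, 78.6, 120.2]
tool_rot: [-0.631, -0.262, 0.688, -0.247]
force: [0.2, 0.2, 0.5]
finger_gap: 0.379
```

```bash
python3 - <<'E'
from h import *
n=deck(-45,-62); plan([(*n,120,-48)])
E
```

```text
at [609.6  78.6 120.2] axis [-0.083 -0.009 -0.997] yaw -47.9 F [0.2 0.2 0.5] gap 0.379 t 74.25
turn 0.1 shift [ 0.3 -0.1  1. ]
```

apply_moves(rows=[[0.5, 0, 0, 0, 0], [0, 0, 0, 0, 0], [0, 0, 0, 0, 0], [0, 0, 0, 0, 0], [0, -5, 0, 0, 0], [0, -12, 0, 0, 0], [0, -20, 0, 0, 0], [0, -28, 0, 0, 0], [0, -30, 0, 0, 0], [0, -30, 0, 0, 0], [0, -25, 0, 0, 0], [0, -15, 0, 0, 0], [0, -8, 0, 0, 0], [0, 0, 0, 0, 0]])

```text
time: 75.65
ee_pos: [624.7, 80.1, 308.6]
tool_rot: [-0.634, -0.261, 0.685, -0.247]
force: [-0.6, 0.0, 0.4]
finger_gap: 1.002
```

apply_moves(rows=[[0, 0, 8, -1, 0], [0, 0, 20, -3, 0], [0, 0, 28, -4, 0], [0, 0, 30, -4, 0], [0, 0, 30, -4, 0], [0, 0, 30, -4, 0], [0, 0, 30, -4, 0], [0, 0, 22, -3, 0], [0, 0, 12, -2, 0], [0, 0, 0, 0, 0]])

```text
time: 76.65
ee_pos: [791.3, -65.0, 275.9]
tool_rot: [-0.624, -0.265, 0.694, -0.243]
force: [1.0, -0.7, -0.7]
finger_gap: 0.998
```

```bash
python3 - <<'E'
from h import *
plan([(840,-74,300,-48),(657.9,-130,130,-48),(657.9,-130,36,-48)]); print(env.state()["joint_pos"].round(3)); caps("j2")
E
```

```text
at [791.3 -65.  275.9] axis [-0.102 -0.006 -0.995] yaw -48.0 F [ 1.  -0.7 -0.7] gap 0.998 t 76.65
turn -0.0 shift [-28.9  37.6 -27.9]
turn -0.0 shift [188.1 -69.1 158.3]
turn -0.0 shift [93.5  6.1 -7.5]
[-0.145  0.831  0.277 -0.024  2.134  0.678]
top [331.2 175.7] 71 [ 657.3 -129.3]
top [325.7 193. ] 73 [ 595.3 -109.3]
top [314.2 203.3] 68 [559.1 -68.8]
top [317.  225.7] 90 [480.1 -78. ]
top [308.  238.5] 73 [436.2 -46.5]
side [291.4 205.6] 81 [ 659.1 -134.2]
side [311.8 212. ] 85 [ 597.3 -113.6]
side [322.7 223.5] 81 [561.2 -71. ]
side [349.6 232.4] 113 [484.5 -44.3]
side [365.8 235.2] 180 [440.1 -38.1]
```

apply_moves(rows=[[0, -10, 19, -18, 0], [0, -10, 19, -18, 0], [0, -10, 19, -18, 0], [0, -10, 19, -18, 0], [0, -10, 19, -18, 0], [0, 0, 0, 0, 0]])

```text
time: 77.35
ee_pos: [825.2, -62.0, 273.2]
tool_rot: [-0.658, -0.251, 0.66, -0.261]
force: [0.5, -0.4, -0.5]
finger_gap: 0.999
```

apply_moves(rows=[[0, 0, -2, 6, 0], [0, 0, -5, 14, 0], [0, 3, -8, 20, 0], [0, 6, -9, 24, 0], [0, 8, -9, 24, 0], [0, 10, -9, 24, 0], [0, 10, -7, 18, 0], [0, 8, -5, 12, 0], [0, 5, -2, 7, 0], [0, 2, -1, 3, 0], [0, 0, 0, 0, 0], [0, 0, 0, 0, 0], [0, 0, 0, 0, 0]])

```text
time: 78.65
ee_pos: [669.5, -124.2, 223.2]
tool_rot: [0.66, 0.25, -0.657, 0.264]
force: [-0.3, -0.3, 0.1]
finger_gap: 1.006
```

```bash
python3 - <<'E'
from h import *
plan([(658,-130.3,110,-48),(658,-130.3,36,-48)])
E
```

```text
at [ 669.5 -124.2  223.2] axis [ 0.011 -0.016 -1.   ] yaw -47.4 F [-0.3 -0.3  0.1] gap 1.006 t 78.65
turn 0.6 shift [113.1  -5.3  12.3]
turn -0.0 shift [74.  -1.4 -0.2]
```

apply_moves(rows=[[0, 0, -1.5, 3, 0.6], [0, 5, -1.5, 4, 0], [0, 12, -1, 3, 0], [0, 20, -0.5, 1.5, 0], [0, 24, -0.4, 0, 0], [0, 26, -0.4, 0, 0], [0, 26, -0.4, 0, 0], [0, 24, -0.4, 0, 0], [0, 18, -0.2, 0, 0], [0, 13, -0.2, 0, 0], [0, 8, 0, 0, 0], [0, 4, 0, 0, 0], [0, 2, 0, 0, 0], [0, 0, 0, 0, 0], [0, 0, 0, 0, 0]])

```text
time: 80.15
ee_pos: [656.0, -130.4, 28.7]
tool_rot: [0.662, 0.247, -0.659, 0.26]
force: [0.7, 0.1, 0.0]
finger_gap: 1.003
```

```bash
python3 - <<'E'
from h import *
plan([(658,-130.3,36,-48)])
E
```

```text
at [ 656.  -130.4   28.7] axis [ 0.011 -0.016 -1.   ] yaw -48.0 F [0.7 0.1 0. ] gap 1.003 t 80.15
turn -0.0 shift [-7.2  1.4 -1.5]
```

apply_moves(rows=[[0, -2, 0.5, -0.7, 0], [0, -3, 0.5, -0.5, 0], [0, -1.5, 0, 0, 0], [0, 0, 0, 0, 0], [0, 0, 0, 0, 0], [1, 0, 0, 0, 0], [1, 0, 0, 0, 0], [1, 0, 0, 0, 0], [1, 0, 0, 0, 0], [1, 0, 0, 0, 0], [1, 0, 0, 0, 0], [1, 0, 0, 0, 0]])

```text
time: 81.35
ee_pos: [659.6, -130.6, 39.6]
tool_rot: [0.663, 0.245, -0.657, 0.261]
force: [-0.2, -0.1, 0.7]
finger_gap: 0.382
```

apply_moves(rows=[[1, -4, 0, 0, 0], [1, -10, 0, 0, 0], [1, -18, 0, 0, 0], [1, -22, 0, 0, 0], [1, -24, 0, 0, 0], [1, -24, 0, 0, 0], [1, -24, 0, 0, 0], [1, -20, 0, 0, 0], [1, -12, 0, 0, 0], [1, -6, 0, 0, 0], [1, -2, 0, 0, 0], [1, 0, 0, 0, 0]])

```text
time: 82.55
ee_pos: [655.3, -127.1, 214.4]
tool_rot: [0.662, 0.246, -0.658, 0.261]
force: [-0.4, -0.4, -0.8]
finger_gap: 0.38
```

apply_moves(rows=[[1, 0, -4, -4, 0], [1, 0, -10, -10, 0], [1, 0, -16, -16, 0], [1, 0, -20, -21, 0], [1, 0, -20, -21, 0], [1, 0, -20, -21, 0], [1, 0, -20, -21, 0], [1, 0, -20, -21, 0], [1, 0, -18, -18, 0], [1, 0, -14, -14, 0], [1, 0, -10, -10, 0], [1, 0, -6, -6, 0], [1, 0, -3, -3, 0], [1, 0, 0, 0, 0], [1, 0, 0, 0, 0], [1, 0, 0, 0, 0]])

```text
time: 84.15
ee_pos: [665.6, 152.7, 193.8]
tool_rot: [-0.653, -0.252, 0.666, -0.257]
force: [0.3, 0.4, -0.8]
finger_gap: 0.381
```

```bash
python3 - <<'E'
from h import *
n=deck(45,-62); print(n); plan([(*n,140,-48),(*n,116,-48)])
E
```

```text
[675.62761474 138.23589811]
at [665.6 152.7 193.8] axis [-0.014 -0.012 -1.   ] yaw -47.8 F [ 0.3  0.4 -0.8] gap 0.381 t 84.15
turn 0.2 shift [53.8 17.5  1.2]
turn 0.0 shift [24.   0.  -0.5]
```

apply_moves(rows=[[1, 2, 3, 0, 0.2], [1, 5, 4, 0, 0], [1, 9, 4.5, -0.2, 0], [1, 10, 3, -0.1, 0], [1, 9, 1.8, 0, 0], [1, 6, 0.6, 0, 0], [1, 4, 0, 0, 0], [1, 2, 0, 0, 0], [1, 0, 0, 0, 0], [1, 0, 0, 0, 0], [1, 0, 0, 0, 0]])

```text
time: 85.25
ee_pos: [677.3, 135.7, 141.5]
tool_rot: [-0.654, -0.25, 0.668, -0.254]
force: [0.6, 0.3, 0.3]
finger_gap: 0.38
```

```bash
python3 - <<'E'
from h import *
n=deck(45,-62); plan([(*n,119.6,-48)])
E
```

```text
at [677.3 135.7 141.5] axis [-0.016 -0.013 -1.   ] yaw -48.2 F [0.6 0.3 0.3] gap 0.38 t 85.25
turn -0.2 shift [21.9 -3.  -0.8]
```

apply_moves(rows=[[1, 2, -1.2, -1, -0.2], [1, 3, -1, -1, 0], [1, 4, -0.2, -0.4, 0], [1, 4, 0, 0, 0], [1, 4, 0, 0, 0], [1, 3, 0, 0, 0], [1, 1, 0, 0, 0], [1, 0, 0, 0, 0]])

```text
time: 86.05
ee_pos: [677.6, 139.5, 119.9]
tool_rot: [-0.654, -0.251, 0.666, -0.256]
force: [-0.7, 0.2, 1.5]
finger_gap: 0.382
```

```bash
python3 - <<'E'
from h import *
n=deck(45,-62); plan([(*n,119.6,-48),(*n,215,-48),(559.8,-69.3,200,-10)])
E
```

```text
at [677.6 139.5 119.9] axis [-0.014 -0.013 -1.   ] yaw -48.0 F [-0.7  0.2  1.5] gap 0.382 t 86.05
turn 0.0 shift [ 0.3 -0.3  2.3]
turn 0.0 shift [-95.4   0.    1.8]
turn -38.0 shift [ 19.3 -77.8 224.2]
```

apply_moves(rows=[[0.5, 0, 0, 0, 0], [0, 0, 0, 0, 0], [0, 0, 0, 0, 0], [0, 0, 0, 0, 0], [0, -5, 0, 0, 0], [0, -12, 0, 0, 0], [0, -18, 0, 0, 0], [0, -20, 0, 0, -4], [0, -18, 0, 0, -8], [0, -12, 0, 0, -8], [0, -6, 0, 0, -8], [0, -2, 0, 0, -6.5], [0, 0, 0, 0, -3.5], [0, 0, 0, 0, 0]])

```text
time: 87.45
ee_pos: [680.9, 141.0, 229.9]
tool_rot: [-0.533, -0.459, 0.538, -0.465]
force: [-0.6, 0.5, 0.5]
finger_gap: 1.0
```

apply_moves(rows=[[0, 0, -2, 5, 0], [0, 0, -5, 14, 0], [0, 0, -8, 22, 0], [0, 0, -9, 26, 0], [0, 0, -9, 26, 0], [0, 0, -9, 26, 0], [0, 0, -9, 26, 0], [0, 0, -8, 24, 0], [0, 0, -6, 19, 0], [0, 0, -5, 14, 0], [0, 0, -3, 9, 0], [0, 0, -2, 5, 0], [0, 0, 0, 1, 0], [0, 0, 0, 0, 0], [0, 0, 0, 0, 0], [0, 0, 0, 0, 0]])

```text
time: 89.05
ee_pos: [562.7, -76.0, 233.1]
tool_rot: [-0.535, -0.455, 0.542, -0.462]
force: [0.1, -0.1, 0.3]
finger_gap: 0.999
```

```bash
python3 - <<'E'
from h import *
plan([(559.8,-69.3,110,-10),(559.8,-69.3,36,-10)]); caps("j3")
E
```

```text
at [562.7 -76.  233.1] axis [-0.002 -0.013 -1.   ] yaw -9.1 F [ 0.1 -0.1  0.3] gap 0.999 t 89.05
turn 0.9 shift [123.   -4.1  -7.7]
turn 0.0 shift [74.  -0.1 -1. ]
side [311.7 212. ] 86 [ 597.3 -113.4]
side [322.5 223.5] 87 [561.5 -70.8]
side [349.6 232.4] 111 [484.2 -44.5]
side [366.7 235. ] 175 [437.8 -39.2]
```

apply_moves(rows=[[0, 0, -1.2, -2, 0.9], [0, 5, -1.2, -2.5, 0], [0, 12, -1, -2, 0], [0, 20, -0.6, -1, 0], [0, 24, 0, -0.3, 0], [0, 27, 0, -0.3, 0], [0, 27, 0, -0.3, 0], [0, 25, 0, -0.3, 0], [0, 20, 0, 0, 0], [0, 14, 0, 0, 0], [0, 9, 0, 0, 0], [0, 5, 0, 0, 0], [0, 1, 0, 0, 0], [0, 0, 0, 0, 0], [0, 0, 0, 0, 0]])

```text
time: 90.65
ee_pos: [555.9, -64.8, 28.8]
tool_rot: [-0.537, -0.453, 0.546, -0.456]
force: [0.2, -0.2, 0.5]
finger_gap: 1.003
```

```bash
python3 - <<'E'
from h import *
plan([(559.8,-69.3,36,-10)])
E
```

```text
at [555.9 -64.8  28.8] axis [-0.007 -0.012 -1.   ] yaw -9.9 F [ 0.2 -0.2  0.5] gap 1.003 t 90.65
turn 0.1 shift [-7.2  4.6  3.9]
```

apply_moves(rows=[[0, -2, 1.4, 1.3, 0], [0, -3, 1.6, 1.4, 0], [0, -1.5, 1, 1, 0], [0, 0, 0, 0, 0], [0, 0, 0, 0, 0], [1, 0, 0, 0, 0], [1, 0, 0, 0, 0], [1, 0, 0, 0, 0], [1, 0, 0, 0, 0], [1, 0, 0, 0, 0], [1, 0, 0, 0, 0], [1, 0, 0, 0, 0]])

```text
time: 91.85
ee_pos: [561.6, -69.9, 39.3]
tool_rot: [-0.538, -0.451, 0.545, -0.458]
force: [-0.2, -0.8, 0.3]
finger_gap: 0.384
```

apply_moves(rows=[[1, -4, 0, 0, 0], [1, -10, 0, 0, 0], [1, -18, 0, 0, 0], [1, -24, 0, 0, 0], [1, -26, 0, 0, 4], [1, -26, 0, 0, 8], [1, -24, 0, 0, 8], [1, -20, 0, 0, 8], [1, -12, 0, 0, 6.5], [1, -6, 0, 0, 3.5], [1, -2, 0, 0, 0], [1, 0, 0, 0, 0]])

```text
time: 93.05
ee_pos: [561.4, -67.3, 225.3]
tool_rot: [-0.663, -0.24, 0.664, -0.25]
force: [0.3, 0.1, -0.2]
finger_gap: 0.381
```

apply_moves(rows=[[1, 0, -4, -5, 0], [1, 0, -10, -12, 0], [1, 0, -17, -19, 0], [1, 0, -21, -24, 0], [1, 0, -21, -24, 0], [1, 0, -21, -24, 0], [1, 0, -21, -24, 0], [1, 0, -21, -24, 0], [1, 0, -19, -20, 0], [1, 0, -16, -16, 0], [1, 0, -12, -12, 0], [1, 0, -7, -8, 0], [1, 0, -4, -4, 0], [1, 0, -1, -2, 0], [1, 0, 0, 0, 0], [1, 0, 0, 0, 0], [1, 0, 0, 0, 0]])

```text
time: 94.75
ee_pos: [593.5, 247.3, 208.9]
tool_rot: [-0.654, -0.248, 0.669, -0.251]
force: [-0.1, 0.4, -0.9]
finger_gap: 0.383
```

```bash
python3 - <<'E'
from h import *
n=deck(45,62); print(n); plan([(*n,142,-48),(*n,116,-48)])
E
```

```text
[592.65541955 230.38585647]
at [593.5 247.3 208.9] axis [-0.018 -0.012 -1.   ] yaw -48.7 F [-0.1  0.4 -0.9] gap 0.383 t 94.75
turn -0.7 shift [67.1 12.2 10.5]
turn -0.0 shift [26.   0.1 -0.6]
```

apply_moves(rows=[[1, 3, 2, 2, -0.7], [1, 7, 3, 2.5, 0], [1, 11, 3, 2.5, 0], [1, 12, 2, 1.8, 0], [1, 11, 1.3, 0.8, 0], [1, 8, 0.5, 0.3, 0], [1, 6, 0, 0, 0], [1, 4, 0, 0, 0], [1, 1, 0, 0, 0], [1, 0, 0, 0, 0], [1, 0, 0, 0, 0]])

```text
time: 95.85
ee_pos: [592.4, 227.4, 139.2]
tool_rot: [-0.652, -0.251, 0.669, -0.254]
force: [0.1, -0.7, -0.5]
finger_gap: 0.383
```

```bash
python3 - <<'E'
from h import *
n=deck(45,62); plan([(*n,119.3,-48)])
E
```

```text
at [592.4 227.4 139.2] axis [-0.02  -0.013 -1.   ] yaw -48.1 F [ 0.1 -0.7 -0.5] gap 0.383 t 95.85
turn -0.1 shift [19.8 -2.  -2.7]
```

apply_moves(rows=[[1, 0, -1, -1.2, 0], [1, 2, -0.7, -1, 0], [1, 4, -0.1, -0.3, 0], [1, 4, 0, 0, 0], [1, 4, 0, 0, 0], [1, 3, 0, 0, 0], [1, 1, 0, 0, 0], [1, 0, 0, 0, 0]])

```text
time: 96.65
ee_pos: [593.3, 230.9, 120.8]
tool_rot: [-0.653, -0.251, 0.668, -0.255]
force: [0.3, 0.1, -0.6]
finger_gap: 0.381
```

```bash
python3 - <<'E'
from h import *
n=deck(45,62); plan([(*n,119.3,-48),(*n,215,-48),(596,-110,215,-48)])
E
```

```text
at [593.3 230.9 120.8] axis [-0.018 -0.012 -1.   ] yaw -48.1 F [ 0.3  0.1 -0.6] gap 0.381 t 96.65
turn -0.1 shift [ 1.5 -0.1  0.7]
turn -0.0 shift [-95.7  -0.3   2.1]
turn -0.0 shift [  4.1 255.2 225.2]
```

apply_moves(rows=[[1, 1.2, 0, 0, 0], [0.5, 0, 0, 0, 0], [0, 0, 0, 0, 0], [0, 0, 0, 0, 0], [0, 0, 0, 0, 0], [0, -5, 0, 0, 0], [0, -12, 0, 0, 0], [0, -18, 0, 0, 0], [0, -20, 0, 0, 0], [0, -18, 0, 0, 0], [0, -12, 0, 0, 0], [0, -6, 0, 0, 0], [0, -2, 0, 0, 0], [0, 0, 0, 0, 0]])

```text
time: 98.05
ee_pos: [595.8, 232.2, 222.8]
tool_rot: [-0.655, -0.251, 0.666, -0.255]
force: [-0.2, 0.0, -0.1]
finger_gap: 1.0
```

apply_moves(rows=[[0, 0, 6, 5, 0], [0, 0, 14, 12, 0], [0, 0, 22, 19, 0], [0, 0, 27, 24, 0], [0, 0, 27, 24, 0], [0, 0, 27, 24, 0], [0, 0, 27, 24, 0], [0, 0, 26, 23, 0], [0, 0, 23, 20, 0], [0, 0, 18, 16, 0], [0, 0, 14, 12, 0], [0, 0, 9, 8, 0], [0, 0, 5, 5, 0], [0, 0, 2, 2, 0], [0, 0, 0, 0, 0], [0, 0, 0, 0, 0], [0, 0, 0, 0, 0]])

```text
time: 99.75
ee_pos: [587.9, -124.7, 213.4]
tool_rot: [-0.647, -0.25, 0.675, -0.251]
force: [-0.5, 0.0, 0.6]
finger_gap: 1.0
```

```bash
python3 - <<'E'
from h import *
plan([(596,-110,110,-48),(596,-110,36,-48)]); caps("j4")
E
```

```text
at [ 587.9 -124.7  213.4] axis [-0.038 -0.015 -0.999] yaw -48.5 F [-0.5  0.   0.6] gap 1.0 t 99.75
turn -0.5 shift [102.8  -4.  -19.8]
turn -0.0 shift [73.9  1.1 -2.8]
top [326.5 194. ] 50 [ 591.7 -112.1]
side [311.9 211.8] 82 [ 597.  -114.1]
side [349.6 232.4] 111 [484.2 -44.5]
side [366.2 234.5] 161 [439.2 -40.9]
```

apply_moves(rows=[[0, 0, -1, -4, -0.5], [0, 4, -1, -5, 0], [0, 11, -1, -5, 0], [0, 18, -0.5, -3, 0], [0, 22, 0.2, -1.5, 0], [0, 24, 0.3, -1, 0], [0, 24, 0.3, -1, 0], [0, 22, 0.2, -0.8, 0], [0, 18, 0, -0.5, 0], [0, 13, 0, -0.3, 0], [0, 9, 0, 0, 0], [0, 5, 0, 0, 0], [0, 1, 0, 0, 0], [0, 0, 0, 0, 0], [0, 0, 0, 0, 0]])

```text
time: 101.35
ee_pos: [598.2, -103.3, 29.3]
tool_rot: [-0.645, -0.256, 0.673, -0.255]
force: [-0.4, 0.1, -0.1]
finger_gap: 1.001
```

```bash
python3 - <<'E'
from h import *
plan([(596,-110,38,-48)])
E
```

```text
at [ 598.2 -103.3   29.3] axis [-0.038 -0.013 -0.999] yaw -47.6 F [-0.4  0.1 -0.1] gap 1.001 t 101.35
turn 0.4 shift [-8.5  3.3  6.4]
```

apply_moves(rows=[[0, -2, 1, 1.7, 0.4], [0, -3, 1, 2.2, 0], [0, -2, 0.7, 1.5, 0], [0, 0, 0, 0.6, 0], [0, 0, 0, 0, 0], [0, 0, 0, 0, 0], [1, 0, 0, 0, 0], [1, 0, 0, 0, 0], [1, 0, 0, 0, 0], [1, 0, 0, 0, 0], [1, 0, 0, 0, 0], [1, 0, 0, 0, 0], [1, 0, 0, 0, 0]])

```text
time: 102.65
ee_pos: [597.5, -110.5, 40.6]
tool_rot: [-0.647, -0.252, 0.673, -0.254]
force: [0.1, 0.3, 0.9]
finger_gap: 0.382
```

apply_moves(rows=[[1, -4, 0, 0, 0], [1, -10, 0, 0, 0], [1, -18, 0, 0, 0], [1, -24, 0, 0, 0], [1, -26, 0, 0, 0], [1, -26, 0, 0, 0], [1, -24, 0, 0, 0], [1, -20, 0, 0, 0], [1, -12, 0, 0, 0], [1, -6, 0, 0, 0], [1, -2, 0, 0, 0], [1, 0, 0, 0, 0]])

```text
time: 103.85
ee_pos: [602.2, -107.2, 222.3]
tool_rot: [-0.647, -0.253, 0.673, -0.253]
force: [0.0, 0.8, -0.9]
finger_gap: 0.379
```

apply_moves(rows=[[1, 0, -6, -3, 0], [1, 0, -14, -7, 0], [1, 0, -22, -11, 0], [1, 0, -27, -14, 0], [1, 0, -27, -14, 0], [1, 0, -27, -14, 0], [1, 0, -27, -14, 0], [1, 0, -25, -14, 0], [1, 0, -22, -12, 0], [1, 0, -18, -10, 0], [1, 0, -14, -8, 0], [1, 0, -9, -5, 0], [1, 0, -5, -3, 0], [1, 0, -2, -1, 0], [1, 0, 0, 0, 0], [1, 0, 0, 0, 0], [1, 0, 0, 0, 0]])

```text
time: 105.55
ee_pos: [518.6, 182.8, 207.3]
tool_rot: [-0.637, -0.26, 0.681, -0.25]
force: [0.4, 0.2, -1.2]
finger_gap: 0.383
```

```bash
python3 - <<'E'
from h import *
n=deck(-45,62); print(n); plan([(*n,142,-48),(*n,116,-48)])
E
```

```text
[525.77238526 170.16410189]
at [518.6 182.8 207.3] axis [-0.063 -0.01  -0.998] yaw -47.8 F [ 0.4  0.2 -1.2] gap 0.383 t 105.55
turn 0.2 shift [64.8 16.4 -0.3]
turn 0.0 shift [25.9  0.9 -1.4]
```

apply_moves(rows=[[1, 3, 2.5, 0, 0.2], [1, 7, 4, -0.3, 0], [1, 10, 4, -0.3, 0], [1, 12, 3, -0.3, 0], [1, 10, 1.8, -0.2, 0], [1, 8, 0.6, 0, 0], [1, 6, 0, 0, 0], [1, 4, 0, 0, 0], [1, 1, 0, 0, 0], [1, 0, 0, 0, 0], [1, 0, 0, 0, 0]])

```text
time: 106.65
ee_pos: [526.7, 168.2, 138.6]
tool_rot: [-0.637, -0.257, 0.683, -0.248]
force: [-1.0, 0.8, -1.5]
finger_gap: 0.383
```

```bash
python3 - <<'E'
from h import *
n=deck(-45,62); plan([(*n,120.6,-48)])
E
```

```text
at [526.7 168.2 138.6] axis [-0.066 -0.011 -0.998] yaw -48.2 F [-1.   0.8 -1.5] gap 0.383 t 106.65
turn -0.2 shift [18.  -1.4 -1.6]
```

apply_moves(rows=[[1, 0, -0.5, -1.2, -0.2], [1, 0, -0.4, -1.2, 0], [1, 3, 0, -0.5, 0], [1, 4, 0, -0.2, 0], [1, 4, 0, 0, 0], [1, 4, 0, 0, 0], [1, 2, 0, 0, 0], [1, 0, 0, 0, 0]])

```text
time: 107.45
ee_pos: [527.9, 171.4, 121.2]
tool_rot: [-0.637, -0.259, 0.682, -0.249]
force: [0.3, -0.1, -0.5]
finger_gap: 0.381
```

```bash
python3 - <<'E'
from h import *
n=deck(-45,62); plan([(*n,120.6,-48),(*n,225,-48),(445,374.5,225,-48)])
E
```

```text
at [527.9 171.4 121.2] axis [-0.064 -0.01  -0.998] yaw -47.9 F [ 0.3 -0.1 -0.5] gap 0.381 t 107.45
turn 0.1 shift [ 0.7 -0.5  2.4]
turn 0.0 shift [-104.2   -3.7    5.6]
turn 0.0 shift [   3.1 -205.8  -77. ]
```

apply_moves(rows=[[1, 0.5, 0, 0, 0], [0.5, 0, 0, 0, 0], [0, 0, 0, 0, 0], [0, 0, 0, 0, 0], [0, 0, 0, 0, 0], [0, -5, 0, 0, 0], [0, -12, 0, 0, 0], [0, -18, 0, 0, 0], [0, -22, 0, 0, 0], [0, -20, 0, 0, 0], [0, -14, 0, 0, 0], [0, -7, 0, 0, 0], [0, -2, 0, 0, 0], [0, 0, 0, 0, 0]])

```text
time: 108.85
ee_pos: [535.8, 172.6, 232.0]
tool_rot: [-0.64, -0.258, 0.679, -0.25]
force: [-0.5, -0.8, 0.4]
finger_gap: 0.999
```

apply_moves(rows=[[1, 0, -6, -2, 0], [1, 0, -13, -4, 0], [1, 0, -20, -7, 0], [1, 0, -23, -8, 0], [1, 0, -23, -8, 0], [1, 0, -23, -8, 0], [1, 0, -23, -8, 0], [1, 0, -22, -8, 0], [1, 0, -18, -7, 0], [1, 0, -13, -5, 0], [1, 0, -9, -4, 0], [1, 0, -5, -2, 0], [1, 0, -2, -1, 0], [1, 0, 0, 0, 0], [1, 0, 0, 0, 0], [1, 0, 0, 0, 0]])

```text
time: 110.45
ee_pos: [442.1, 381.9, 224.0]
tool_rot: [-0.632, -0.259, 0.687, -0.25]
force: [0.2, -1.4, 0.5]
finger_gap: -0.005
```

```bash
python3 - <<'E'
from h import *
plan([(445.5,374.5,160,-48),(445.5,374.5,143,-48)])
s=shot("side","s11");t=shot("top","t11")
cv2.imwrite("pics/s11z.png",cv2.resize(np.hstack([s[190:340,235:385],t[145:295,180:330]]),(800,400),interpolation=cv2.INTER_CUBIC))
E
```

```text
at [442.1 381.9 224. ] axis [-0.077 -0.016 -0.997] yaw -47.9 F [ 0.2 -1.4  0.5] gap -0.005 t 110.45
turn 0.1 shift [63.6 10.3 -1.9]
turn 0.0 shift [16.9  0.7 -1.2]
```

View pics/s11z.png

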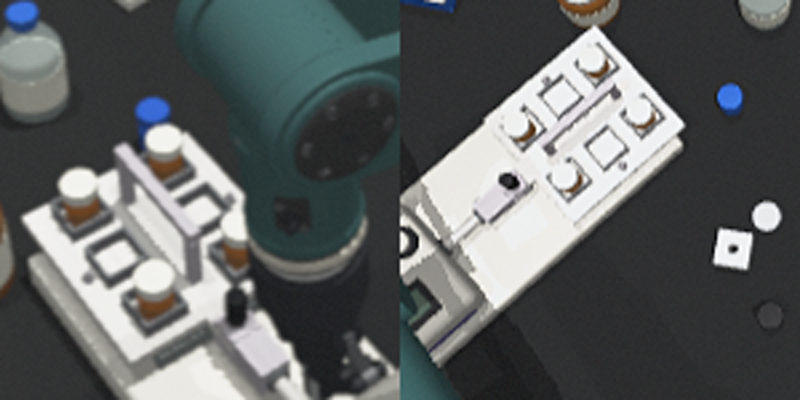

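apply_moves(rows=[[1, 3, 2, -0.5, 0], [1, 7, 3, -0.5, 0], [1, 10, 2.5, -0.5, 0], [1, 11, 1.5, -0.3, 0], [1, 10, 0.8, 0, 0], [1, 7, 0, 0, 0], [1, 5, 0, 0, 0], [1, 2, 0, 0, 0], [1, 0, 0, 0, 0], [1, 0, 0, 0, 0], [1, 0, 0, 0, 0]])

```text
time: 111.65
ee_pos: [445.9, 373.3, 162.4]
tool_rot: [-0.631, -0.259, 0.688, -0.25]
force: [0.0, 0.9, -0.4]
finger_gap: 0.002
```

```bash
python3 - <<'E'
from h import *
plan([(445.5,374.5,137,-48)])
E
```

```text
at [445.9 373.3 162.4] axis [-0.079 -0.017 -0.997] yaw -47.9 F [ 0.   0.9 -0.4] gap 0.002 t 111.65
turn 0.1 shift [25.3 -0.2 -2.3]
```

apply_moves(rows=[[1, 3, 0, -1, 0], [1, 4, 0, -0.6, 0], [1, 4, 0, -0.3, 0], [1, 3, 0, 0, 0], [1, 2, 0, 0, 0], [1, 2, 0, 0, 0], [1, 2, 0, 0, 0], [1, 1.5, 0, 0, 0], [1, 1.5, 0, 0, 0]])

```text
time: 112.55
ee_pos: [446.5, 374.9, 140.1]
tool_rot: [-0.633, -0.259, 0.686, -0.249]
force: [-0.4, -1.3, 4.2]
finger_gap: 0.001
```

apply_moves(rows=[[1, 1.5, 0, 0, 0], [1, 1.5, 0, 0, 0], [1, 1.5, 0, 0, 0]])

```text
time: 112.85
ee_pos: [446.5, 374.9, 137.4]
tool_rot: [-0.633, -0.259, 0.685, -0.249]
force: [-0.9, -2.6, 6.9]
finger_gap: -0.005
```

apply_moves(rows=[[1, 2, 0, 0, 0], [1, 2, 0, 0, 0]])

```text
time: 113.05
ee_pos: [446.6, 374.9, 137.2]
tool_rot: [-0.634, -0.259, 0.684, -0.249]
force: [-3.3, -2.8, 10.4]
finger_gap: -0.001
```

apply_moves(rows=[[1, 3, 0, 0, 0], [1, 3, 0, 0, 0]])

```text
time: 113.25
ee_pos: [446.6, 374.9, 137.1]
tool_rot: [-0.636, -0.259, 0.683, -0.249]
force: [-3.8, -3.1, 13.6]
finger_gap: 0.005
```

apply_moves(rows=[[1, -3, 0, 0, 0], [1, -6, 0, 0, 0], [1, -12, 0, 0, 0], [1, -18, 0, 0, 0], [1, -18, 0, 0, 0], [1, -12, 0, 0, 0], [1, -6, 0, 0, 0], [1, -2, 0, 0, 0], [1, 0, 0, 0, 0], [1, 0, 0, 0, 0], [1, 0, 0, 0, 0], [1, 0, 0, 0, 0]])

```text
time: 114.45
ee_pos: [450.9, 375.3, 212.8]
tool_rot: [-0.633, -0.259, 0.686, -0.25]
force: [-0.4, 0.1, 0.3]
finger_gap: -0.001
```

```bash
python3 - <<'E'
from h import *
s=shot("side","s12")
cv2.imwrite("pics/s12z.png",cv2.resize(s[130:380,220:440],(528,600),interpolation=cv2.INTER_CUBIC)); plan([])
E
```

```text
at [450.9 375.3 212.7] axis [-0.075 -0.015 -0.997] yaw -47.9 F [-0.2  0.1 -0.7] gap 0.002 t 114.5
```

View pics/s12z.png

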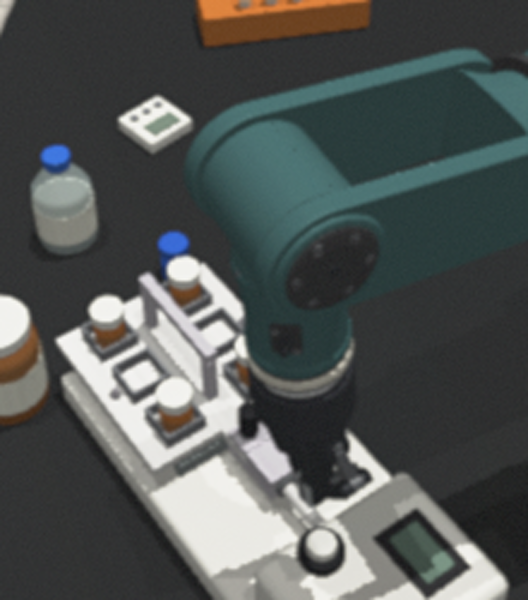

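The last picture shows three jars upright in their nests and the fourth partly hidden by the arm. The pin is home at (249,420), and the gripper is well above the start button, touching nothing. Handing in.

```bash
python3 -c "
from cell import env
print(env.job_done())"
```

```text
the job is handed in; nothing more can be done
None
```

The shaker is set up and I handed the job in at about 114.5 s of the 210 s allowed; handing in gives no verdict.

**What I did**
- I stood the clevis pin in the block and lowered the carrier over both locating pins.
- I drew the clevis out 59.9 mm and put the pin back through both ears and the eye.
- I put the four jars on the bench into the four corner nests. One had been knocked aside during the run, so I measured it again before picking it up.
- Last, with all jars in and the pin home, I pressed the start button.

**Last checks**
- **Carrier:** it looked flat in the pictures, with both locating pins showing through its holes.
- **Pin:** I let go with its collar within about 1 mm of the upper ear. Later pictures show it down on the ear.
- **Jars:** each reached its floor height without resistance. The picture before the press showed all four in their nests. In the final one the arm partly hides one of them.
- **Start button:** it went down about 6 mm and then stopped, at 10–14 N. I judged it fully down from that stop, because I had no direct reading of its travel.
- **Other things on the bench:** the pictures show none of them moved, but I did not measure this.

**What went less well**
- The gripper tilted by as much as 6° during long moves. I straightened it three times by pushing against the arm's reach limits.
- The carrier was about 4 mm off where I expected in the gripper, so I corrected that from the pictures before lowering it.

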